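Lock the dust pot back under the model bench's dust collector

ROBOT

A 6-joint arm with a two-finger parallel gripper is mounted at the origin on the work surface. World frame = base frame: x ahead of the robot, y to its left, z up, the work surface at z = 0. Lengths are in m, angles in rad, forces in N, time in s.
With the tool pointing down it reaches from about 0.25 to 0.775 m from the base axis. Payload 4 kg.
Tool frame: the origin (TCP) lies midway between the tips of the shut fingers; the grasp point (between the pads) lies behind it (bot.tcp_to_grasp is the y of the grasp point in the tool frame, in m); y points along the fingers, x is the direction in which the jaws open and shut, and the axes are right-handed (so a half turn about y gives the same grasp; the last joint's range is limited). The gripper opens to 85 mm and grips with 20 to 120 N. Pads are 22 mm wide; open, the fingers measure 114 mm over their backs; the gripper's body (76 mm by 85 mm) begins 54 mm behind the grasp point. The pads swing forward as they close: fully open they stand 13 mm farther back than shut.
Start: joints at [-1.238, 0.087, 1.371, -0, 1.684, -0.103], TCP at [0.232, -0.499, 0.231] pointing down, gripper open.
Joint ranges: [-3.1, 3.1], [-0.76, 2.03], [0.27, 2.55], [-1.08, 4.22], [0.17, 2.65], [-2.57, 2.57]. Speed limits (rad/s): [2.79, 2.79, 3.14, 3.14, 3.14, 3.14].

INTERFACE

Orientations are given as a rotation vector (axis times angle).
In Python, from cell import sense, viewer, bot gives the robot as it stands. The module is installed in compiled form; this text tells all that it offers.
- The arm moves only by the tool step_arm, never from a script. Its argument "commands" is a list of rows, each an object with "delta_pos": the shift along the tool's x, y, z in units of 50 mm (1.0 is 50 mm), a list of three; "twist": the turn, a rotation vector about the tool's x, y, z in units of 8 degrees (1.0 is 8 degrees), a list of three; "grip": the closure, from -1 (fully open) to 1 (shut). A call has 1 to 20 rows; each row shifts and turns the pose as measured when the row begins, along the tool's axes as they then stand; what a row does not reach is not made up. A row lasts 1/10 s, in which the tool goes at most 50 mm and 8.59 degrees, less where a joint would pass 70% of its speed; a pose out of reach is approached as far as the arm can. A call is refused whole if a number of a shift passes 1 or a number of a turn 1, either way. A call with a gripper value outside its range is refused whole. The fingers move at their own pace and stop on an object; "newtons" is the grip in N (left out, the last holds). Time passes only in rows, so rows that do not move let the fingers close. It gives the time, the measured TCP pose, the force and the opening at its end, in the units of the state.
- sense(): the state, without advancing time (a new reading comes with each control period).
- viewer.capture(name): name is "side" or "top"; returns a dict with "image" (480x640x3 uint8, red, green, blue), "mtx" (3x3 intrinsics, pixels), "k1" (the pictures are not rectified: a ray, as slopes to the right and down, at radius r is drawn at 1 + k1 r^2 times it, then the intrinsics apply), "pose" (4x4, takes a point from camera to world coordinates). Camera axes: x right, y down, z forward; pixel columns grow to the right and rows downward; lengths in m; the calibration is good to about 2 mm. A picture is of the moment at which its call begins. There is no depth.
- bot.close_job(): hands the job in, once; it reports no verdict.
The state is a dict: "time_s": time; "joints": joint angles; "dq": joint speeds; "joint_torque": joint torques, N m; "eef_pos": TCP position; "orientation": TCP orientation; "force": force on the tool from outside, world axes, zero at the start; "moment": the same for the moment, N m; "grip_width": opening from 0.0 (shut) to 1.0 (fully open).
Only numpy, scipy, OpenCV 4.12 (cv2) and the standard library are available. Lean on these libraries where they do the work, as an engineer would, in place of code of your own. Each camera call takes 0.05 s, during which the arm holds its last target.

TASK

Put the dust pot back on the dust collector. Take the pot by its body out of the wooden rest, stand it upright on the bare bench and let go; then take it by its handle, raise its neck into the mount under the collector's head with the handle under the single fin, turn it counter-clockwise (seen from above) until it stops with the handle under the pair of fins, let it down so the lugs drop behind their ridges, and let go. Do not push the other things on the bench about.

Things in the scene. Friction and masses are not known exactly. Their poses are not given: they have to be found in the camera images.
- pot: Grey plastic dust pot, about 0.17 kg, open top, 80 mm high. Origin: centre of its underside, z up. Body 60 mm diameter (z 0 to 55), neck 39 mm diameter (z 55 to 80). Black level bar handle along the pot's -x, 14 mm wide, 20 mm tall (z 28 to 48), out to 125 mm from the axis. Starts standing in the rest, axes parallel to the rest's.
- handle_grip (a point): Point on the pot's handle, 100 mm from the pot's axis and 38 mm above its underside: middle of the handle's height and width. Axes as the pot's.
- wide_lug (a point): On the pot's wide lug (14 mm wide), directly above the handle, 25 mm from the pot's axis. Two narrow lugs (7 mm) stand 120 degrees to either side. All three reach 28.5 mm from the axis and lie 73 to 79 mm above the pot's underside.
- rest: Fixed wooden rest. Origin: bench level, under the pot's axis at the start. Floor 12 mm above the bench, x -131 to +45, y +-65 mm. Handle lies along its -x in a slot 26 mm wide (too narrow for fingers) between two blocks 78 mm high (x -129 to -37, |y| 13 to 59). Pot's sides (along y) are open; behind it a ledge 42 mm high at x +36 to +44. Rest and collector may swap sides.
- collector: Fixed dust collector. Origin: bench level on the mount's vertical axis; its -x is the front. Canister (100 mm diameter, foot 150 mm) behind, centre at x +130 mm, under 201 mm high. A flat round head, 78 mm diameter, is held over the origin, underside 170 and top 201 mm above the bench, free space below and in front: come in from the front. The mount opens downward in the head.
- mount (a point): Centre of the mount's mouth, on its axis, 170 mm above the bench; axes as the collector's. Three ledges (170 to 175 mm up, 46 mm opening for the neck) with three gaps for the lugs; above them a chamber 14 mm high, 64 mm diameter. Play of the pot about 3 mm sideways, 6 degrees in a gap. Locked, the lugs lie on the ledges, pot's underside 102 mm above the bench.
- entry_mark (a point): Single dark fin on the head's rim, 39.5 mm from the axis, 120 degrees counter-clockwise (from above) from the collector's +x, 182 mm up. The lugs fit up through the gaps only with the handle in this direction: pot's yaw = collector's yaw minus 60 degrees. Raise until the pot's underside is 105 to 109 mm above the bench (107 best) before turning.
- lock_mark (a point): Midway between two dark fins on the head's rim at the collector's front (-x), 39.5 mm from the axis, 182 mm up. Turned 60 degrees counter-clockwise (from above) about the mount's axis to the stop, the handle points here and the pot's yaw equals the collector's. Ridges 2 mm high on the ledges just before: turn with the pot raised about 5 mm, then let it down 5 mm behind them.
- clear_spot (a point): A point on the bench surface in the middle of the bare area between rest and collector where the pot can be stood down (handle towards the robot); about 70 mm free to either side, 60 mm behind, and to the robot in front.
- paint_jar: Bystander: small jar, 54 mm diameter, 62 mm high; origin centre of underside.
- glue: Bystander: white glue bottle, 44 mm diameter, 125 mm high; origin centre of underside.
- tape: Bystander: roll of tape lying flat, 90 mm diameter, 24 mm high; origin centre of underside.
- brush: Bystander: paint brush 170 mm long lying on the bench.
- house_a: Bystander: small cardboard model house, about 80 x 90 x 95 mm; origin centre of underside.
- house_b: Bystander: small blue model house, about 90 x 80 x 80 mm; origin centre of underside.
- toy_car: Bystander: small toy car, 60 mm long, 31 mm high; origin centre of underside.
Not all that is in view belongs to the job. What is shaped like the pot but purple is not meant.

How it is judged:
By the outcome, as a careful person would: the job done as asked, in the order asked, and still so for the second after the job is handed in, with the robot touching nothing.
It also fails if it takes over 72 s, if anything falls off the work surface, if the arm or the gripper's body presses on something with over 40 N, if the wrist force passes 120 N, or if a joint passes its speed limit or range.

## Working session

There is one attempt and no reset: what is moved stays moved. The work goes in short steps, Python scripts to look and compute and a tool call to move; the robot and the scene stay as the last step left them, time stands still between calls to the robot, and variables do not carry over. Pictures are saved under pics/ and viewed, and the job is handed in when it is done.

Besides the shell and the picture viewer there is one more tool, called after ">>>" by a JSON object that holds its "name" and its "arguments". step_arm: Moves the arm, as the interface text tells. Its arguments: {"type":"object","properties":{"commands":{"type":"array"},"newtons":{"type":"number"}},"required":["commands"]}

```bash
mkdir -p pics; ls; python3 - <<'E'
from cell import sense, viewer, bot
import cv2
s=sense();print(s);print(bot.tcp_to_grasp,dir(bot))
for n in("side","top"):
    c=viewer.capture(n);cv2.imwrite(f"pics/{n}0.png",c["image"][:,:,::-1]);print(n,c["mtx"],c["k1"],c["pose"])
E
```

```text
pics
{'time_s': 0.0, 'joints': array([-1.23808283e+00,  8.79191392e-02,  1.37229631e+00, -2.51353033e-05,
        1.68358814e+00, -1.03087599e-01]), 'dq': array([-7.01099498e-04, -1.33151712e-03,  1.22702185e-03, -2.10638475e-04,
       -1.03337046e-05, -2.71868295e-04]), 'joint_torque': array([-1.43263544e-03, -3.51864839e+01, -3.13275039e+01, -1.83801644e-04,
        1.08294992e-02,  2.64276895e-05]), 'eef_pos': array([ 0.23200197, -0.49810949,  0.23013739]), 'orientation': array([-1.38302499,  0.88374628, -0.88087755]), 'force': array([-1.49394001, -0.32842711,  0.6839776 ]), 'moment': array([-0.03285275, -0.00059559,  0.01717525]), 'grip_width': 1.0021564609884341}
-0.0187 ['Unreachable', '__class__', '__delattr__', '__dict__', '__dir__', '__doc__', '__eq__', '__format__', '__ge__', '__getattribute__', '__getstate__', '__gt__', '__hash__', '__init__', '__init_subclass__', '__le__', '__lt__', '__module__', '__ne__', '__new__', '__reduce__', '__reduce_ex__', '__repr__', '__setattr__', '__sizeof__', '__str__', '__subclasshook__', '__weakref__', 'close_job', 'tcp_to_grasp']
side [[580.54858817   0.         315.76333151]
 [  0.         580.54858817 232.53834428]
 [  0.           0.           1.        ]] -0.168578108945708 [[ 0.9649531  -0.20908848  0.15857967  0.32043456]
 [-0.26241439 -0.7640983   0.58931526 -0.822671  ]
 [-0.00204857 -0.61027518 -0.79218685  1.19506682]
 [ 0.          0.          0.          1.        ]]
top [[529.30470495   0.         321.40715622]
 [  0.         529.30470495 234.4279233 ]
 [  0.           0.           1.        ]] -0.08664678704010928 [[ 0.0212108  -0.99184115  0.12570297  0.38441613]
 [-0.99942502 -0.01770849  0.0289142  -0.03332022]
 [-0.02645228 -0.12624399 -0.99164648  1.33773618]
 [ 0.          0.          0.          1.        ]]
```

View pics/side0.png

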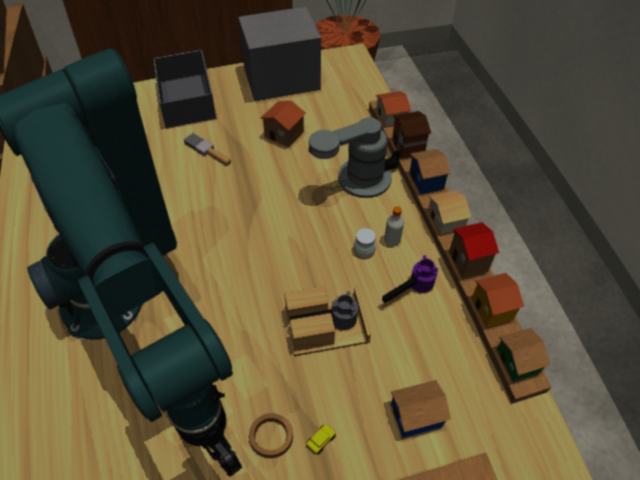

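View pics/top0.png

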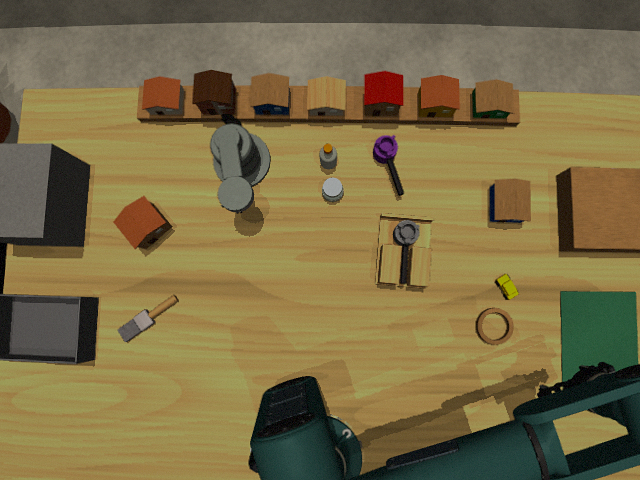

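```bash
cat > h.py <<'E'
from cell import sense, viewer, bot
import cv2, numpy as np
from scipy.spatial.transform import Rotation as R
from scipy.optimize import least_squares
def proj(c,P):
    P=np.atleast_2d(P); T=np.linalg.inv(c["pose"]); Q=P@T[:3,:3].T+T[:3,3]
    s=Q[:,:2]/Q[:,2:]; r2=(s**2).sum(1,keepdims=True); s=s*(1+c["k1"]*r2)
    return s@c["mtx"][:2,:2].T+c["mtx"][:2,2]
def unproj(c,uv,z):
    d=(np.array(uv,float)-c["mtx"][:2,2])/c["mtx"][0,0]; s=d.copy()
    for _ in range(50): s=d/(1+c["k1"]*(s@s))
    ray=c["pose"][:3,:3]@np.array([*s,1]); o=c["pose"][:3,3]
    return o+ray*(z-o[2])/ray[2]
def crop(c,name,u0,v0,w,h,k):
    im=cv2.resize(c["image"][v0:v0+h,u0:u0+w,::-1],None,fx=k,fy=k,interpolation=cv2.INTER_CUBIC)
    cv2.imwrite(f"pics/{name}.png",im)
def pose2d(x,y,yaw,P):
    P=np.atleast_2d(P); c,s=np.cos(yaw),np.sin(yaw)
    return np.c_[x+c*P[:,0]-s*P[:,1], y+s*P[:,0]+c*P[:,1], P[:,2]]
def circ(r,z,x=0,y=0,n=60,):
    a=np.linspace(0,2*np.pi,n); return np.c_[x+r*np.cos(a),y+r*np.sin(a),0*a+z]
E
python3 - <<'E'
from h import *
t=viewer.capture("top");s=viewer.capture("side")
crop(t,"t_rest",360,200,90,100,6)
crop(t,"t_col",200,110,80,130,4.5 and 4)
crop(s,"s_rest",270,270,120,90,6)
crop(s,"s_col",290,100,120,120,5)
E
```

```text
(no output)
```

View pics/t_rest.png

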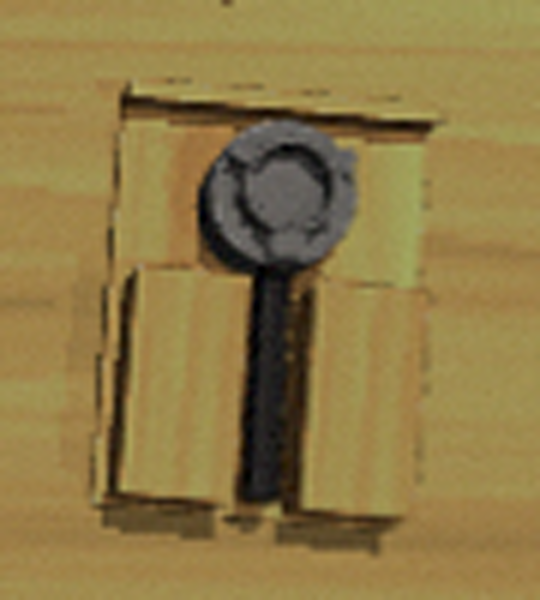

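View pics/t_col.png

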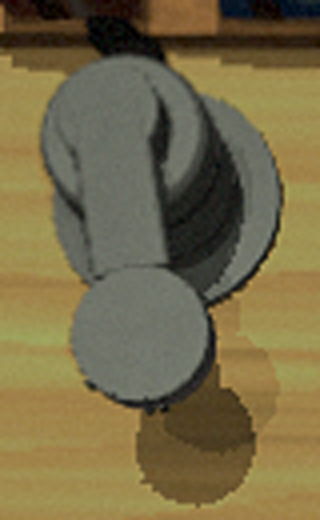

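View pics/s_rest.png

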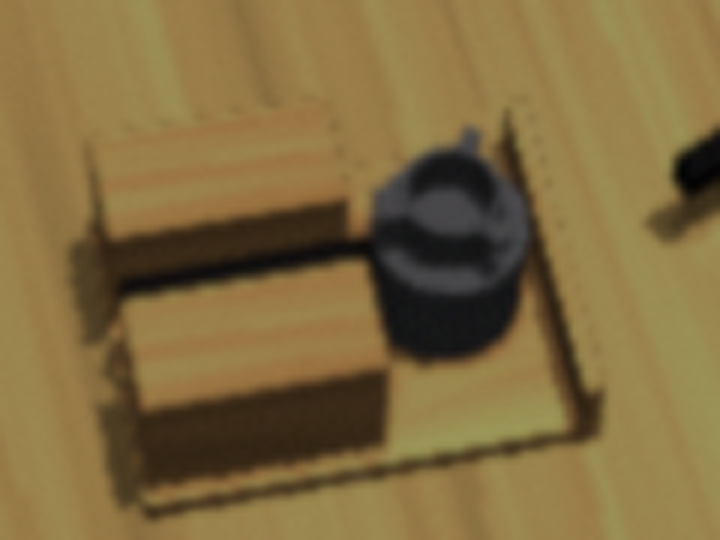

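View pics/s_col.png

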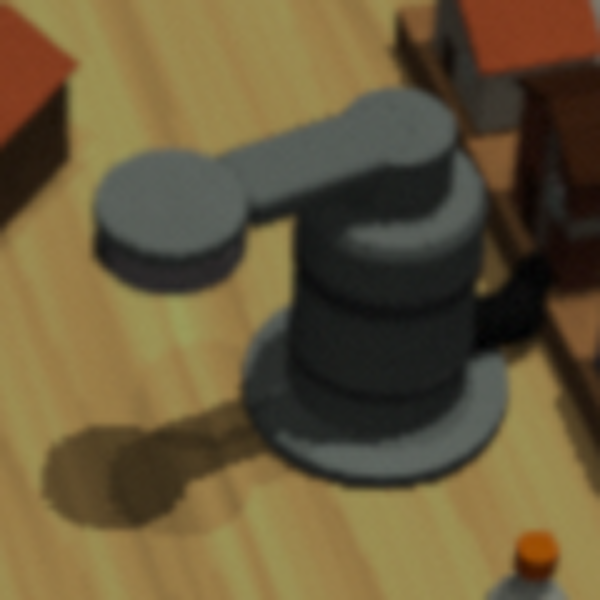

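```bash
cat > fit1.py <<'E'
from h import *
t=viewer.capture("top");s=viewer.capture("side")
M=[(-129,59),(-37,59),(-37,13),(-129,13),(-129,-13),(-37,-13),(-37,-59),(-129,-59)]
M=np.array([(a,b,78) for a,b in M])/1000
S=np.array([(95,145),(328,100),(347,203),(108,238),(122,300),(365,262),(388,370),(140,408)])
T=np.array([(105,497),(138,268),(253,275),(215,507),(290,510),(315,282),(420,290),(402,518)])
S=(S+.5)/6-.5+[270,270];T=(T+.5)/6-.5+[360,200]
def res(p,which="both"):
    W=pose2d(*p,M);r=[]
    if which!="top": r.append((proj(s,W)-S).ravel())
    if which!="side": r.append((proj(t,W)-T).ravel())
    return np.concatenate(r)
for w in("both","top","side"):
    f=least_squares(res,[.35,-.16,0],args=(w,),loss="soft_l1");print(w,f.x,np.degrees(f.x[2]),np.abs(f.fun).mean(),np.round(f.fun,1))
    if w=="both":p=f.x
# collector: fit head circle top z=.201 r=.039, foot r=.075 at +130
def ov(c,name,u0,v0,w,h,k,curves):
    im=cv2.resize(c["image"][v0:v0+h,u0:u0+w,::-1],None,fx=k,fy=k,interpolation=cv2.INTER_CUBIC)
    for P,col in curves:
        q=((proj(c,P)-[u0,v0]+.5)*k-.5)
        cv2.polylines(im,[np.round(q).astype(int)],False,col,1)
    cv2.imwrite(f"pics/{name}.png",im)
pot=[(pose2d(*p,circ(.030,.067)),(0,0,255)),(pose2d(*p,circ(.0195,.092)),(0,255,0)),
 (pose2d(*p,np.array([(-.125,-.007,.06),(-.03,-.007,.06),(-.03,.007,.06),(-.125,.007,.06),(-.125,-.007,.06)])),(255,255,0)),
 (pose2d(*p,M[[0,1,2,3,0]]),(255,0,0)),(pose2d(*p,M[[4,5,6,7,4]]),(255,0,0)),
 (pose2d(*p,np.array([(-.131,-.065,.012),(.045,-.065,.012),(.045,.065,.012),(-.131,.065,.012),(-.131,-.065,.012)])),(255,0,255))]
ov(t,"o_t",360,200,90,100,6,pot); ov(s,"o_s",270,270,120,90,6,pot)
E
python3 fit1.py
```

```text
both [ 0.55580151 -0.2047801  -0.08764354] -5.021604919920335 0.8277338096571114 [-0.7 -2.5  0.5 -1.1  1.2 -1.1  0.2 -0.6 -0.4 -0.8  0.4 -0.9  0.6 -0.7
 -0.1 -0.3  1.6 -0.2 -0.2 -0.4 -0.2  0.4  2.6  0.2  1.   0.8  0.3  0.4
  1.9  1.1  1.7  1.5]
top [ 0.5568168  -0.20214446 -0.08785847] -5.033919517109913 0.6825366516668154 [ 0.5 -0.7 -1.3 -0.9 -1.3 -0.   1.4 -0.3 -0.1  0.4 -0.8 -0.1  0.8  0.6
  0.5  1.1]
side [ 0.5547932  -0.20675244 -0.08659908] -4.961761714379794 0.4661824946436042 [-1.  -1.6  0.3 -0.3  1.  -0.2 -0.1  0.3 -0.6  0.2  0.2 -0.1  0.5  0.2
 -0.3  0.7]
```

```bash
python3 -c "
import cv2,numpy as np
a=cv2.imread('pics/o_t.png');b=cv2.imread('pics/o_s.png')
a=cv2.resize(a,(432,480));b=cv2.resize(b,(640,480));
c=np.hstack([a,b]);cv2.imwrite('pics/o_1.png',cv2.resize(c,(800,358)))"
```

```text
(no output)
```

View pics/o_1.png

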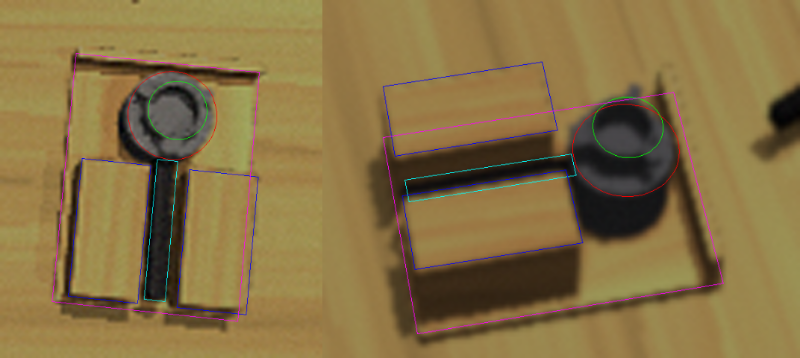

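```bash
cat > fit2.py <<'E'
from h import *
from fit1 import ov
t=viewer.capture("top");s=viewer.capture("side")
# head top ellipse centre; canister: foot rim
ht=(np.array([142,335])+.5)/4-.5+[200,110]; hs=(np.array([171,207])+.5)/5-.5+[290,100]
print("head top:",unproj(t,ht,.201),unproj(s,hs,.201))
ft=None
fs=(np.array([376,375])+.5)/5-.5+[290,100]
print("foot side z~.01", unproj(s,fs,.01))
E
sed -i 's/^for w in/if 1:\n  pass\nfor w in/' fit1.py; python3 fit2.py | tail -2
python3 - <<'E'
from h import *
s=viewer.capture("side");t=viewer.capture("top")
crop(t,"t_head",205,165,60,50,12);crop(s,"s_head",300,120,60,50,12)
crop(t,"t_clear",190,100,260,220,3)
E
```

```text
head top: [0.61627698 0.1919008  0.201     ] [0.61355351 0.1872361  0.201     ]
foot side z~.01 [0.74380096 0.22025093 0.01      ]
```

View pics/t_head.png

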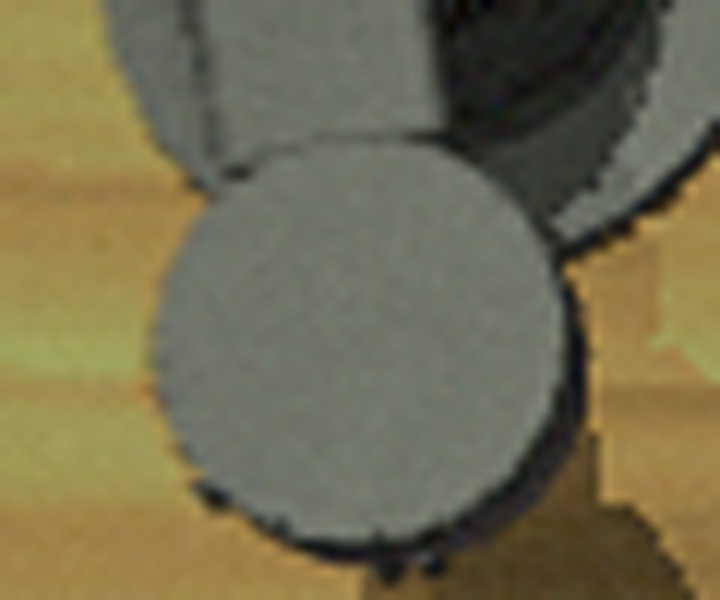

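View pics/s_head.png

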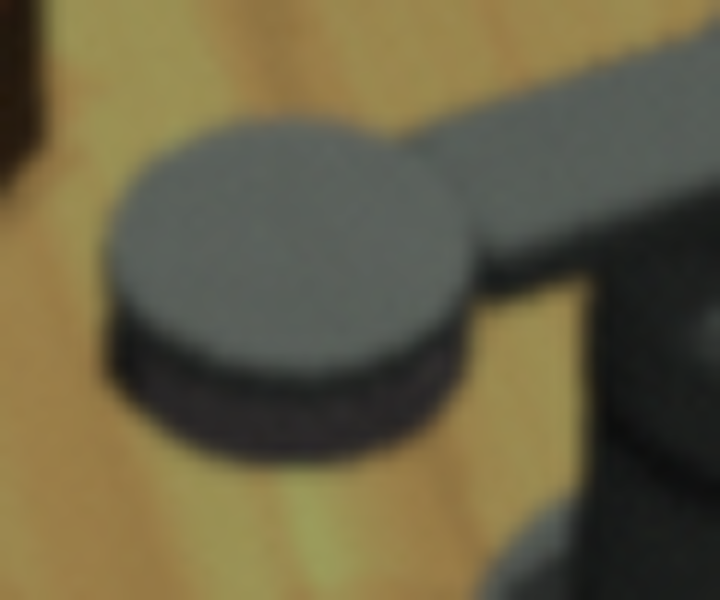

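View pics/t_clear.png

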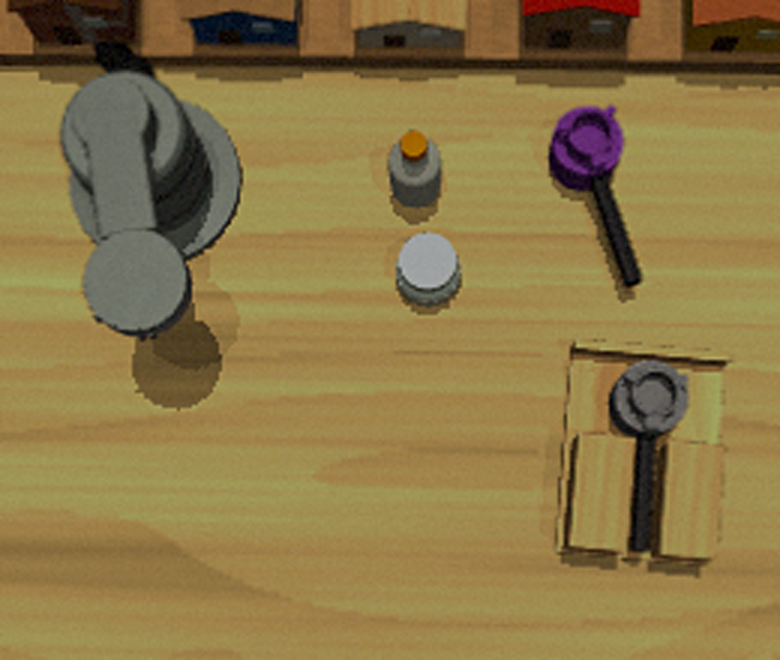

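```bash
cat > fit2.py <<'E'
from h import *
from fit1 import ov
t=viewer.capture("top");s=viewer.capture("side")
f=lambda p:(np.array(p)+.5)/12-.5+[205,165]
e=unproj(t,f((212,495)),.182);l=unproj(t,f((411,566)),.182);c=unproj(t,f((360,340)),.201)
print(c,e,l)
for n,p,a in(("e",e,120),("l",l,180)):
    d=p-c;print(n,np.hypot(*d[:2]),np.degrees(np.arctan2(d[1],d[0]))-a)
fc=unproj(s,(np.array([376,375])+.5)/5-.5+[290,100],.01);hc=unproj(s,(np.array([171,207])+.5)/5-.5+[290,100],.201);d=fc-hc;print("side yaw",np.degrees(np.arctan2(d[1],d[0])),np.hypot(*d[:2]))
# clear area: jar, glue
print("jar",unproj(t,(np.array([428,262])+.5)/3-.5+[190,100],.062),"glue",unproj(t,(np.array([414,143])+.5)/3-.5+[190,100],.125),"house_a",unproj(t,(145,222),.07))
for yaw in (12,):
    for cc,cam,nm,o in((c,t,"ot",(190,100,110,130,5)),(hc,s,"os",(290,100,120,120,5))):
        q=(cc[0],cc[1],np.radians(yaw))
        cv=[(pose2d(*q,circ(.039,.201)),(0,0,255)),(pose2d(*q,circ(.039,.170)),(0,255,0)),(pose2d(*q,circ(.075,.0,.13)),(255,0,0)),(pose2d(*q,circ(.05,.19,.13)),(255,0,255))]
        ov(cam,nm,*o,cv)
a=cv2.imread('pics/ot.png');b=cv2.imread('pics/os.png');c=np.hstack([a[:600],b]);cv2.imwrite('pics/o_2.png',cv2.resize(c,(800,600*800//c.shape[1])))
E
python3 fit2.py|tail -6
```

```text
-0.3  0.7]
[0.61738187 0.19324808 0.201     ] [0.59148841 0.22358927 0.182     ] [0.57865794 0.18560042 0.182     ]
e 0.039888080705805296 10.477753986750827
l 0.039471880532439135 -348.8283218076832
side yaw 14.223627674259776 0.1343665762103909
jar [ 0.66415146 -0.02050094  0.062     ] glue [ 0.74599345 -0.0083599   0.125     ] house_a [0.56826373 0.43992844 0.07      ]
```

View pics/o_2.png

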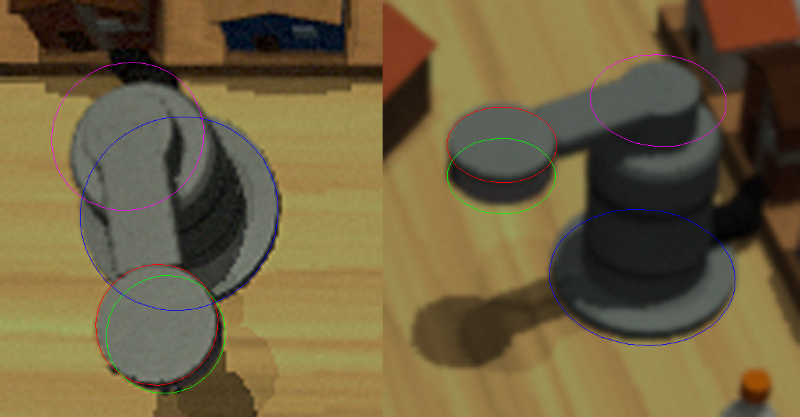

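```bash
cat > st.py <<'E'
from h import *
def state():
    s=sense();Rm=R.from_rotvec(s["orientation"]);p=np.array(s["eef_pos"])
    return s,Rm,p
def down(jaw_deg,tilt=0,tiltdir=0):
    """tool y = down, tool x = world dir at jaw_deg; z = x cross y"""
    a=np.radians(jaw_deg);x=np.array([np.cos(a),np.sin(a),0]);y=np.array([0,0,-1.]);z=np.cross(x,y)
    return R.from_matrix(np.c_[x,y,z])
def go(pos,jaw):
    s,Rm,p=state();d=Rm.inv().apply(np.array(pos)-p)/.05
    T=(Rm.inv()*down(jaw)).as_rotvec(degrees=True)/8
    print("t",round(s["time_s"],2),"pos",p.round(4),"jaw",np.degrees(np.arctan2(*Rm.as_matrix()[1::-1,0])).round(2),"ydir",Rm.as_matrix()[:,1].round(3),"j",np.round(s["joints"],2),"w",round(s["grip_width"],3),"F",np.round(s["force"],1))
    print("delta units",d.round(2),"twist units",T.round(2))
E
python3 - <<'E'
from st import *
go([.556,-.2045,.20],85)
go([.556,-.2045,.20],-95)
E
```

```text
t 0.8 pos [ 0.2322 -0.4986  0.2314] jaw -65.03 ydir [ 0. -0. -1.] j [-1.24  0.09  1.37 -0.    1.68 -0.1 ] w 0.998 F [ 0.1  0.3 -0.2]
delta units [-2.6   0.63  8.35] twist units [  0.   -18.75  -0.  ]
t 0.8 pos [ 0.2322 -0.4986  0.2314] jaw -65.03 ydir [ 0. -0. -1.] j [-1.24  0.09  1.37 -0.    1.68 -0.1 ] w 0.998 F [ 0.1  0.3 -0.2]
delta units [-2.6   0.63  8.35] twist units [0.   3.75 0.  ]
```

>>> {"name": "step_arm", "arguments": {"commands": [{"delta_pos": [-0.2,0.03,0.6],"twist": [0,0,0],"grip": -1},{"delta_pos": [-0.2,0.03,0.6],"twist": [0,0,0],"grip": -1},{"delta_pos": [-0.2,0.03,0.6],"twist": [0,0,0],"grip": -1},{"delta_pos": [-0.2,0.03,0.6],"twist": [0,0,0],"grip": -1},{"delta_pos": [-0.2,0.03,0.6],"twist": [0,0,0],"grip": -1},{"delta_pos": [-0.2,0.03,0.6],"twist": [0,0,0],"grip": -1},{"delta_pos": [-0.2,0.03,0.6],"twist": [0,0,0],"grip": -1},{"delta_pos": [-0.2,0.03,0.6],"twist": [0,0,0],"grip": -1},{"delta_pos": [-0.2,0.03,0.6],"twist": [0,0,0],"grip": -1},{"delta_pos": [-0.2,0.03,0.6],"twist": [0,0,0],"grip": -1},{"delta_pos": [-0.2,0.03,0.6],"twist": [0,0,0],"grip": -1},{"delta_pos": [-0.2,0.03,0.6],"twist": [0,0,0],"grip": -1},{"delta_pos": [-0.2,0.03,0.6],"twist": [0,0,0],"grip": -1},{"delta_pos": [0,0,0.3],"twist": [0,0.94,0],"grip": -1},{"delta_pos": [0,0,0],"twist": [0,0.94,0],"grip": -1},{"delta_pos": [0,0,0],"twist": [0,0.94,0],"grip": -1},{"delta_pos": [0,0,0],"twist": [0,0.94,0],"grip": -1},{"delta_pos": [0,0,0],"twist": [0,0,0],"grip": -1}], "newtons": 60}}

```text
time_s: 2.6
eef_pos: [0.5581, -0.1983, 0.2101]
orientation: [-1.156, 1.288, -1.292]
force: [-0.5, -0.8, 0.2]
grip_width: 0.997
```

```bash
python3 - <<'E'
from st import *
go([.556,-.2045,.20],-95)
t=viewer.capture("top");s=viewer.capture("side")
_,Rm,p=state()
print(proj(t,p),proj(s,p))
crop(t,"t1",340,160,120,120,5);crop(s,"s1",260,220,160,130,5)
E
```

```text
t 2.6 pos [ 0.5581 -0.1983  0.2101] jaw -96.3 ydir [ 0.001 -0.002 -1.   ] j [-0.44  0.18  1.3  -0.    1.65  1.24] w 0.997 F [-0.5 -0.8  0.2]
delta units [ 0.13  0.2  -0.03] twist units [-0.01 -0.16  0.01]
[[413.72671001 221.93379571]] [[348.73618075 268.93816297]]
```

View pics/t1.png

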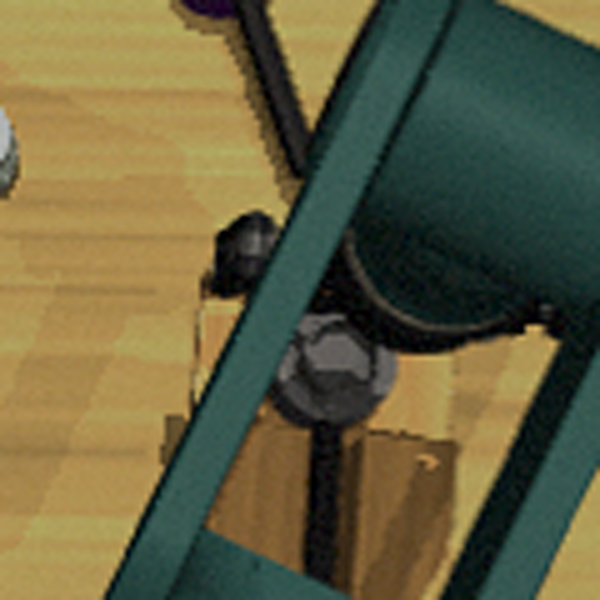

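View pics/s1.png

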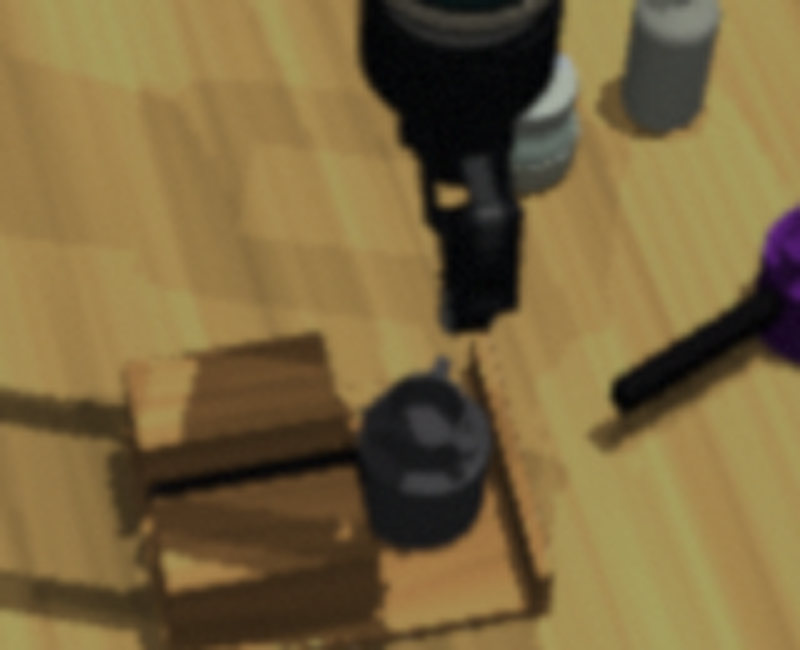

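```bash
python3 - <<'E'
from st import *
s=viewer.capture("side");_,Rm,p=state()
for x in (.0425,.057):
  for z in(-.011,.011):
    w=p+Rm.apply([x,-.013,z]);print(x,z,w.round(3),((proj(s,w)-[260,220]+.5)*5-.5).round(0))
E
```

```text
0.0425 -0.011 [ 0.542 -0.24   0.223] [[440. 320.]]
0.0425 0.011 [ 0.564 -0.242  0.223] [[494. 312.]]
0.057 -0.011 [ 0.541 -0.254  0.223] [[447. 350.]]
0.057 0.011 [ 0.563 -0.256  0.223] [[502. 343.]]
```

>>> {"name": "step_arm", "arguments": {"commands": [{"delta_pos": [0.14,0,-0.06],"twist": [0,-0.16,0],"grip": -1},{"delta_pos": [0,0.44,0],"twist": [0,0,0],"grip": -1},{"delta_pos": [0,0.44,0],"twist": [0,0,0],"grip": -1},{"delta_pos": [0,0.4,0],"twist": [0,0,0],"grip": -1},{"delta_pos": [0,0.3,0],"twist": [0,0,0],"grip": -1},{"delta_pos": [0,0,0],"twist": [0,0,0],"grip": -1}]}}

```text
time_s: 3.35
eef_pos: [0.5547, -0.2071, 0.1309]
orientation: [-1.172, 1.258, -1.27]
force: [0.4, 0.5, 0.1]
grip_width: 1.003
```

```bash
python3 - <<'E'
from st import *
go([.555,-.2055,.032],-95)
s=viewer.capture("side")
crop(s,"s2",260,220,160,130,5)
E
```

```text
t 3.35 pos [ 0.5547 -0.2071  0.1309] jaw -94.28 ydir [ 0.006 -0.004 -1.   ] j [-0.45  0.21  1.43 -0.    1.49  1.19] w 1.003 F [0.4 0.5 0.1]
delta units [-0.04  1.98 -0.01] twist units [-0.04  0.09  0.03]
```

View pics/s2.png

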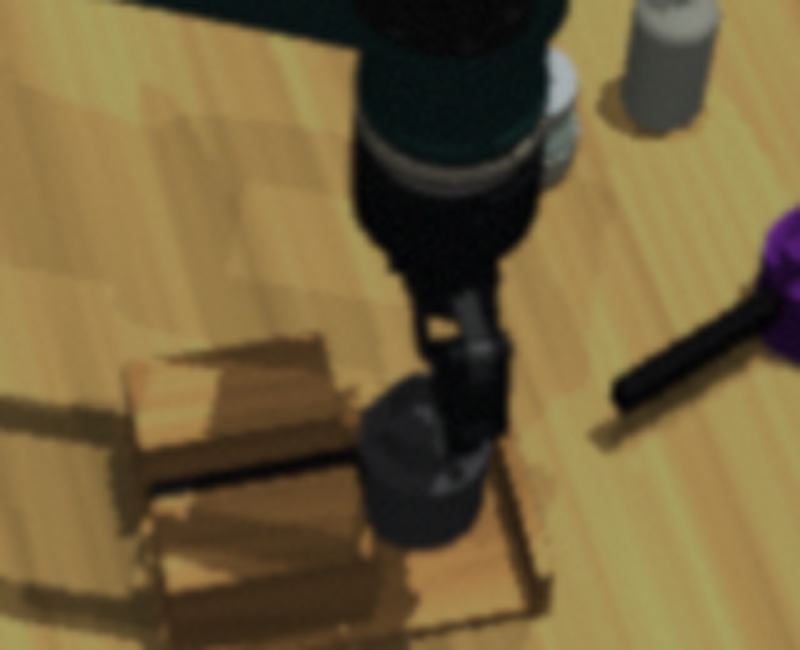

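>>> {"name": "step_arm", "arguments": {"commands": [{"delta_pos": [-0.04,0.4,0],"twist": [-0.04,0.09,0.03],"grip": -1},{"delta_pos": [0,0.4,0],"twist": [0,0,0],"grip": -1},{"delta_pos": [0,0.4,0],"twist": [0,0,0],"grip": -1},{"delta_pos": [0,0.4,0],"twist": [0,0,0],"grip": -1},{"delta_pos": [0,0.3,0],"twist": [0,0,0],"grip": -1},{"delta_pos": [0,0.1,0],"twist": [0,0,0],"grip": -1}]}}

```text
time_s: 4.0
eef_pos: [0.5627, -0.2093, 0.0403]
orientation: [-1.16, 1.251, -1.286]
force: [-1.0, -0.3, -0.6]
grip_width: 1.0
```

```bash
python3 - <<'E'
from st import *
go([.555,-.2055,.032],-95)
s=viewer.capture("side")
crop(s,"s3",260,220,160,130,5)
E
```

```text
t 4.0 pos [ 0.5627 -0.2093  0.0403] jaw -94.79 ydir [ 0.02  -0.009 -1.   ] j [-0.45  0.29  1.52  0.    1.31  1.2 ] w 1.0 F [-1.  -0.3 -0.6]
delta units [-0.06  0.16 -0.16] twist units [-0.15  0.03  0.05]
```

View pics/s3.png

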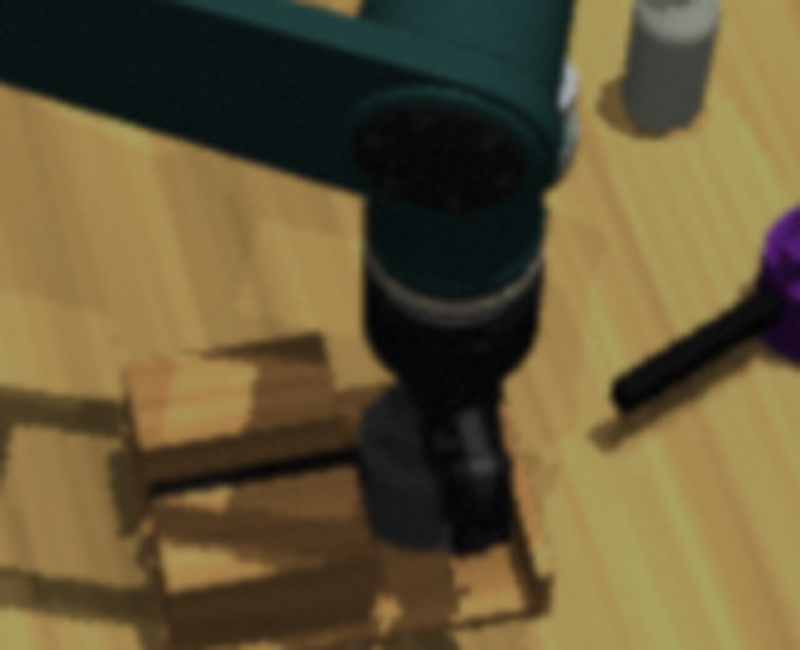

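>>> {"name": "step_arm", "arguments": {"commands": [{"delta_pos": [-0.06,0.16,-0.16],"twist": [-0.15,0.03,0.05],"grip": -1},{"delta_pos": [0,0,0],"twist": [0,0,0],"grip": -1}]}}

```text
time_s: 4.25
eef_pos: [0.5555, -0.206, 0.0332]
orientation: [-1.167, 1.273, -1.274]
force: [0.8, 1.0, -0.5]
grip_width: 1.001
```

```bash
python3 - <<'E'
from st import *
from fit1 import ov
go([.555,-.2055,.032],-95)
s=viewer.capture("side");_,Rm,p=state()
q=(.555,-.2065,-.087)
f=p+Rm.apply(np.array([(a,-.013-b,c) for a,b,c in [(.0425,0,-.011),(.0425,0,.011),(.0425,.03,.011),(.0425,.03,-.011),(.0425,0,-.011)]]))
ov(s,"s4",260,220,160,130,5,[(pose2d(*q,circ(.03,.067)),(0,0,255)),(pose2d(*q,circ(.03,.012)),(0,0,255)),(pose2d(*q,circ(.0195,.092)),(0,255,0)),(f,(255,255,0))])
E
```

```text
both [ 0.55580151 -0.2047801  -0.08764354] -5.021604919920335 0.8277338096571114 [-0.7 -2.5  0.5 -1.1  1.2 -1.1  0.2 -0.6 -0.4 -0.8  0.4 -0.9  0.6 -0.7
 -0.1 -0.3  1.6 -0.2 -0.2 -0.4 -0.2  0.4  2.6  0.2  1.   0.8  0.3  0.4
  1.9  1.1  1.7  1.5]
top [ 0.5568168  -0.20214446 -0.08785847] -5.033919517109913 0.6825366516668154 [ 0.5 -0.7 -1.3 -0.9 -1.3 -0.   1.4 -0.3 -0.1  0.4 -0.8 -0.1  0.8  0.6
  0.5  1.1]
side [ 0.5547932  -0.20675244 -0.08659908] -4.961761714379794 0.4661824946436042 [-1.  -1.6  0.3 -0.3  1.  -0.2 -0.1  0.3 -0.6  0.2  0.2 -0.1  0.5  0.2
 -0.3  0.7]
t 4.35 pos [ 0.5571 -0.2067  0.0348] jaw -95.03 ydir [ 0.004 -0.003 -1.   ] j [-0.45  0.3   1.53 -0.    1.31  1.21] w 1.0 F [-0.4  0.8  0.2]
delta units [-0.02  0.06 -0.04] twist units [-0.03 -0.    0.02]
```

View pics/s4.png

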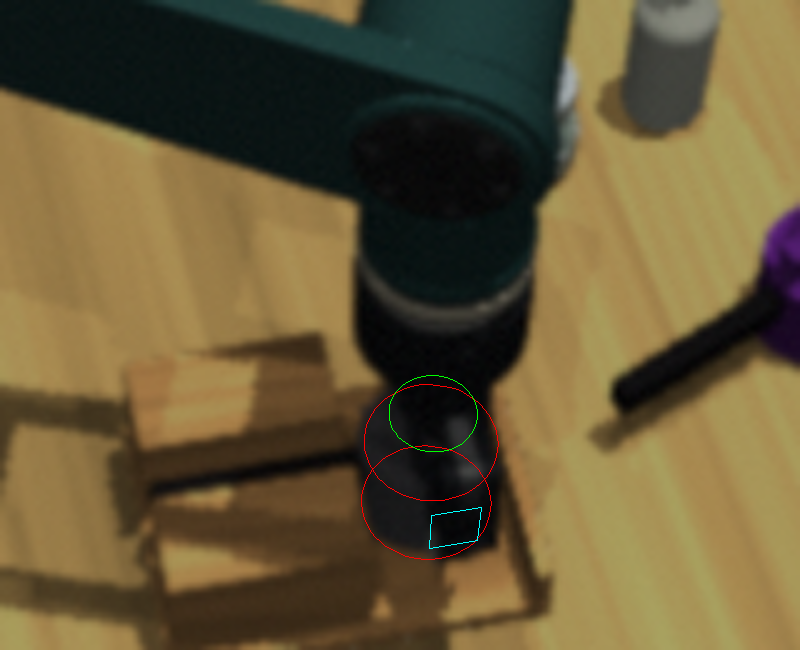

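>>> {"name": "step_arm", "arguments": {"commands": [{"delta_pos": [-0.02,0.02,-0.06],"twist": [0,0,0],"grip": -1},{"delta_pos": [0,0,0],"twist": [0,0,0],"grip": 1},{"delta_pos": [0,0,0],"twist": [0,0,0],"grip": 1},{"delta_pos": [0,0,0],"twist": [0,0,0],"grip": 1},{"delta_pos": [0,0,0],"twist": [0,0,0],"grip": 1},{"delta_pos": [0,0,0],"twist": [0,0,0],"grip": 1}], "newtons": 60}}

```text
time_s: 5.0
eef_pos: [0.5553, -0.2056, 0.0364]
orientation: [-1.163, 1.266, -1.28]
force: [-0.0, 0.7, 1.0]
grip_width: 0.693
```

```bash
python3 - <<'E'
from st import *
go([.555,-.2055,.18],-95)
s=viewer.capture("side")
crop(s,"s5",260,220,160,130,5)
E
```

```text
t 5.0 pos [ 0.5553 -0.2056  0.0364] jaw -95.03 ydir [ 0.008 -0.004 -1.   ] j [-0.45  0.29  1.53  0.    1.31  1.21] w 0.693 F [-0.   0.7  1. ]
delta units [ 0.01 -2.87  0.02] twist units [-0.06 -0.    0.02]
```

View pics/s5.png

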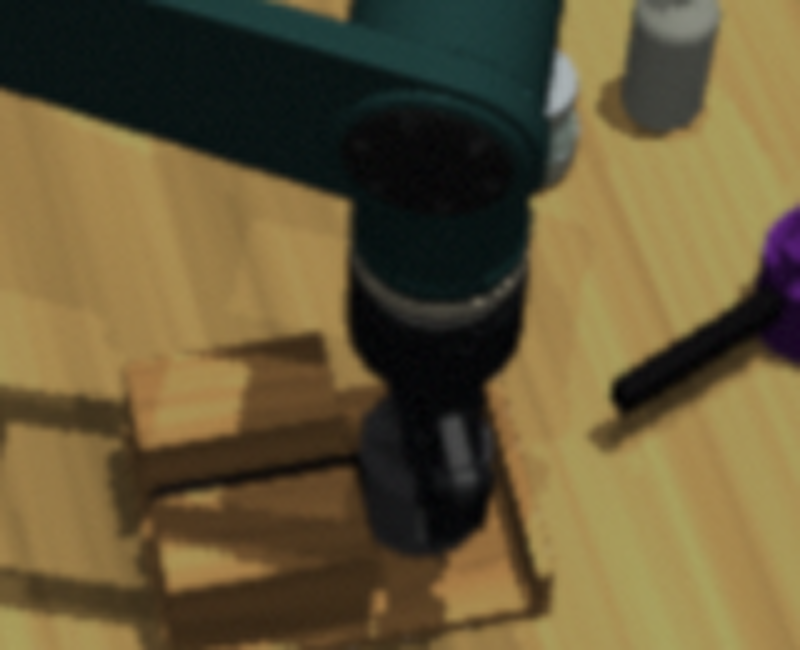

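>>> {"name": "step_arm", "arguments": {"commands": [{"delta_pos": [0,-0.2,0],"twist": [0,0,0],"grip": 1},{"delta_pos": [0,-0.3,0],"twist": [0,0,0],"grip": 1},{"delta_pos": [0,-0.4,0],"twist": [0,0,0],"grip": 1},{"delta_pos": [0,-0.4,0],"twist": [0,0,0],"grip": 1},{"delta_pos": [0,-0.5,0],"twist": [0,0,0],"grip": 1},{"delta_pos": [0,-0.5,0],"twist": [0,0,0],"grip": 1},{"delta_pos": [0,0,0],"twist": [0,0,0],"grip": 1}]}}

```text
time_s: 5.75
eef_pos: [0.5534, -0.205, 0.1593]
orientation: [-1.164, 1.267, -1.279]
force: [1.5, -0.2, -0.3]
grip_width: 0.693
```

```bash
python3 - <<'E'
from st import *
go([.53,-.0,.17],-95)
s=viewer.capture("side")
crop(s,"s6",230,180,200,160,4)
E
```

```text
t 5.75 pos [ 0.5534 -0.205   0.1593] jaw -95.03 ydir [ 0.006 -0.004 -1.   ] j [-0.45  0.2   1.39 -0.    1.55  1.21] w 0.693 F [ 1.5 -0.2 -0.3]
delta units [-4.04 -0.23 -0.82] twist units [-0.05 -0.    0.02]
```

View pics/s6.png

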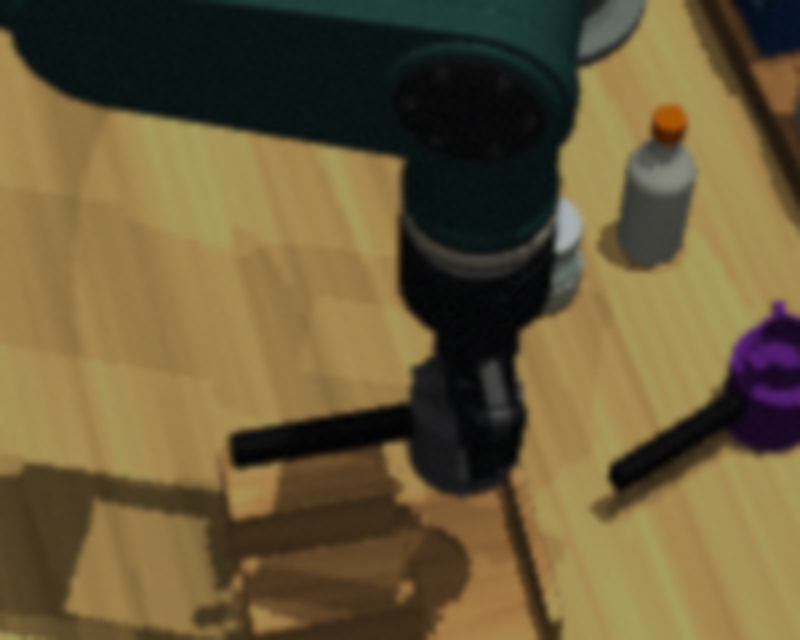

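>>> {"name": "step_arm", "arguments": {"commands": [{"delta_pos": [-0.2,0,-0.04],"twist": [0,0,0],"grip": 1},{"delta_pos": [-0.4,0,-0.09],"twist": [0,0,0],"grip": 1},{"delta_pos": [-0.4,0,-0.09],"twist": [0,0,0],"grip": 1},{"delta_pos": [-0.4,0,-0.09],"twist": [0,0,0],"grip": 1},{"delta_pos": [-0.4,0,-0.09],"twist": [0,0,0],"grip": 1},{"delta_pos": [-0.4,0,-0.09],"twist": [0,0,0],"grip": 1},{"delta_pos": [-0.4,0,-0.09],"twist": [0,0,0],"grip": 1},{"delta_pos": [-0.4,0,-0.09],"twist": [0,0,0],"grip": 1},{"delta_pos": [-0.4,0,-0.09],"twist": [0,0,0],"grip": 1},{"delta_pos": [-0.3,0,-0.06],"twist": [0,0,0],"grip": 1},{"delta_pos": [-0.15,0,-0.03],"twist": [0,0,0],"grip": 1},{"delta_pos": [0,0,0],"twist": [0,0,0],"grip": 1}]}}

```text
time_s: 7.0
eef_pos: [0.511, 0.0082, 0.1343]
orientation: [-1.188, 1.306, -1.247]
force: [1.3, -0.3, -2.3]
grip_width: 0.693
```

```bash
python3 - <<'E'
from st import *
go([.53,-.01,.026],-95)
E
```

```text
t 7.0 pos [0.511  0.0082 0.1343] jaw -94.95 ydir [-0.038  0.011 -0.999] j [-0.1   0.07  1.59  0.01  1.53  1.56] w 0.693 F [ 1.3 -0.3 -2.3]
delta units [0.35 2.15 0.49] twist units [ 0.28  0.01 -0.06]
```

>>> {"name": "step_arm", "arguments": {"commands": [{"delta_pos": [0.2,0,0.2],"twist": [0.28,0,-0.06],"grip": 1},{"delta_pos": [0.1,0.2,0.1],"twist": [0,0,0],"grip": 1},{"delta_pos": [0,0.3,0],"twist": [0,0,0],"grip": 1},{"delta_pos": [0,0.3,0],"twist": [0,0,0],"grip": 1},{"delta_pos": [0,0.3,0],"twist": [0,0,0],"grip": 1},{"delta_pos": [0,0.3,0],"twist": [0,0,0],"grip": 1},{"delta_pos": [0,0,0],"twist": [0,0,0],"grip": 1}]}}

```text
time_s: 7.7
eef_pos: [0.5222, -0.0123, 0.0544]
orientation: [-1.173, 1.284, -1.272]
force: [-0.3, 1.5, -1.7]
grip_width: 0.691
```

```bash
python3 - <<'E'
from st import *
go([.525,-.005,.026],-95)
E
```

```text
t 7.7 pos [ 0.5222 -0.0123  0.0544] jaw -95.23 ydir [-0.01 -0.   -1.  ] j [-0.13  0.14  1.68 -0.    1.34  1.53] w 0.691 F [-0.3  1.5 -1.7]
delta units [-0.15  0.57  0.05] twist units [ 0.07 -0.03  0.01]
```

>>> {"name": "step_arm", "arguments": {"commands": [{"delta_pos": [0,0.2,0],"twist": [0.07,0,0],"grip": 1},{"delta_pos": [0,0.2,0],"twist": [0,0,0],"grip": 1},{"delta_pos": [0,0.08,0],"twist": [0,0,0],"grip": 1},{"delta_pos": [0,0.03,0],"twist": [0,0,0],"grip": 1}]}}

```text
time_s: 8.1
eef_pos: [0.5225, -0.0141, 0.0275]
orientation: [-1.166, 1.279, -1.278]
force: [-0.4, -0.1, -1.0]
grip_width: 0.693
```

```bash
python3 - <<'E'
from st import *
go([.525,-.005,.0244],-95)
s=viewer.capture("side")
crop(s,"s7",250,150,160,130,5)
E
```

```text
t 8.1 pos [ 0.5225 -0.0141  0.0275] jaw -95.39 ydir [-0.002 -0.001 -1.   ] j [-0.13  0.16  1.71 -0.    1.27  1.53] w 0.693 F [-0.4 -0.1 -1. ]
delta units [-0.19  0.06  0.03] twist units [ 0.02 -0.05  0.01]
```

View pics/s7.png

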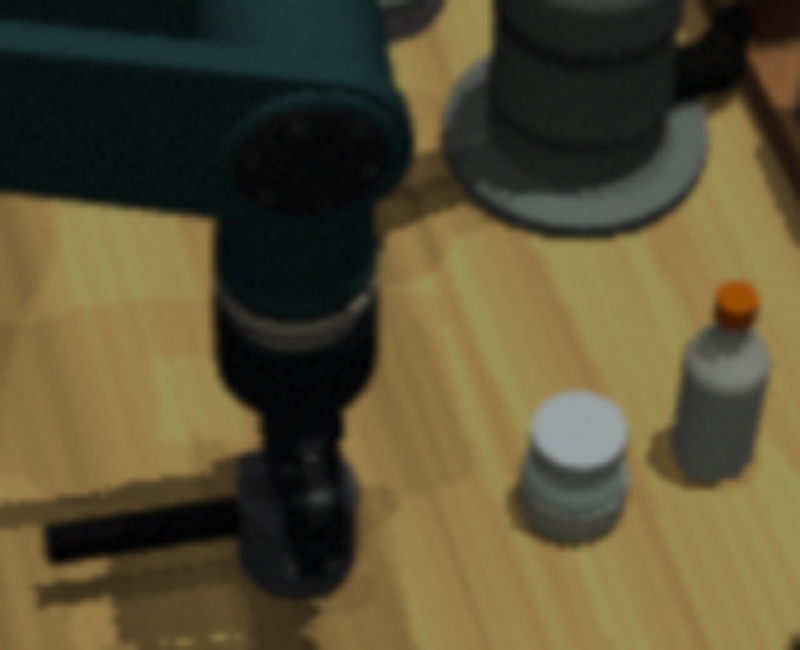

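>>> {"name": "step_arm", "arguments": {"commands": [{"delta_pos": [0,0.06,0],"twist": [0,0,0],"grip": 1},{"delta_pos": [0,0.04,0],"twist": [0,0,0],"grip": 1},{"delta_pos": [0,0.04,0],"twist": [0,0,0],"grip": 1}]}}

```text
time_s: 8.45
eef_pos: [0.5232, -0.0142, 0.0244]
orientation: [-1.165, 1.278, -1.278]
force: [-6.0, 0.8, 10.8]
grip_width: 0.695
```

>>> {"name": "step_arm", "arguments": {"commands": [{"delta_pos": [0,-0.015,0],"twist": [0,0,0],"grip": 1},{"delta_pos": [0,0,0],"twist": [0,0,0],"grip": -1},{"delta_pos": [0,0,0],"twist": [0,0,0],"grip": -1},{"delta_pos": [0,0,0],"twist": [0,0,0],"grip": -1},{"delta_pos": [0,0,0],"twist": [0,0,0],"grip": -1},{"delta_pos": [0,-0.3,0],"twist": [0,0,0],"grip": -1},{"delta_pos": [0,-0.5,0],"twist": [0,0,0],"grip": -1},{"delta_pos": [0,-0.6,0],"twist": [0,0,0],"grip": -1},{"delta_pos": [0,-0.6,0],"twist": [0,0,0],"grip": -1},{"delta_pos": [0,-0.6,0],"twist": [0,0,0],"grip": -1},{"delta_pos": [0,0,-0.5],"twist": [0,0,0],"grip": -1},{"delta_pos": [0,0,-0.6],"twist": [0,0,0],"grip": -1},{"delta_pos": [0,0,-0.6],"twist": [0,0,0],"grip": -1},{"delta_pos": [0,0,-0.4],"twist": [0,0,0],"grip": -1},{"delta_pos": [0,0,0],"twist": [0,0,0],"grip": -1}]}}

```text
time_s: 9.95
eef_pos: [0.4176, -0.0041, 0.1618]
orientation: [-1.161, 1.274, -1.281]
force: [0.8, -0.0, 0.4]
grip_width: 1.001
```

```bash
python3 - <<'E'
from st import *
go([.42,-.005,.13],-95)
s=viewer.capture("side");t=viewer.capture("top")
crop(s,"s8",240,150,160,130,5)
crop(t,"t8",250,170,130,130,4.5 and 5)
E
```

```text
t 9.95 pos [ 0.4176 -0.0041  0.1618] jaw -95.37 ydir [ 0.004 -0.002 -1.   ] j [-0.14 -0.19  1.78 -0.    1.55  1.52] w 1.001 F [ 0.8 -0.   0.4]
delta units [0.01 0.64 0.05] twist units [-0.03 -0.05  0.01]
```

View pics/s8.png

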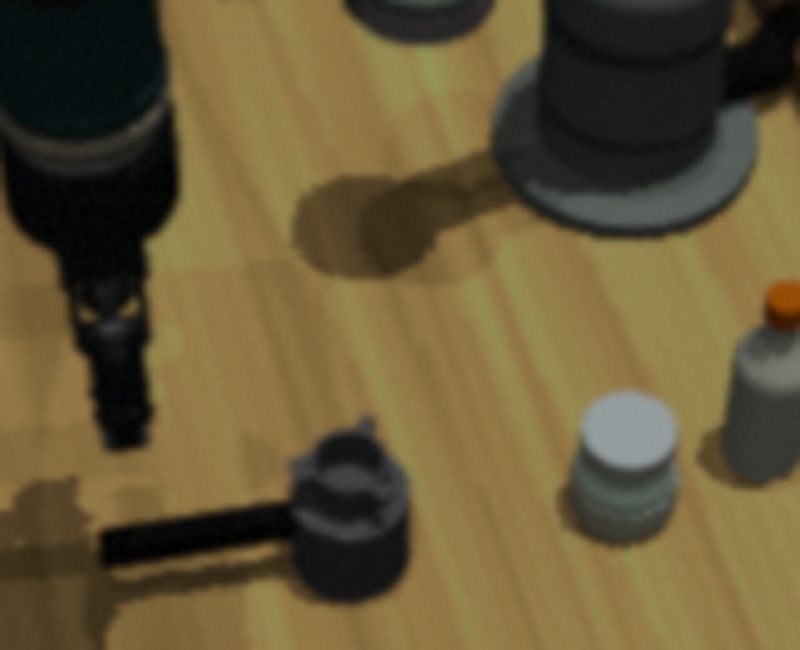

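View pics/t8.png

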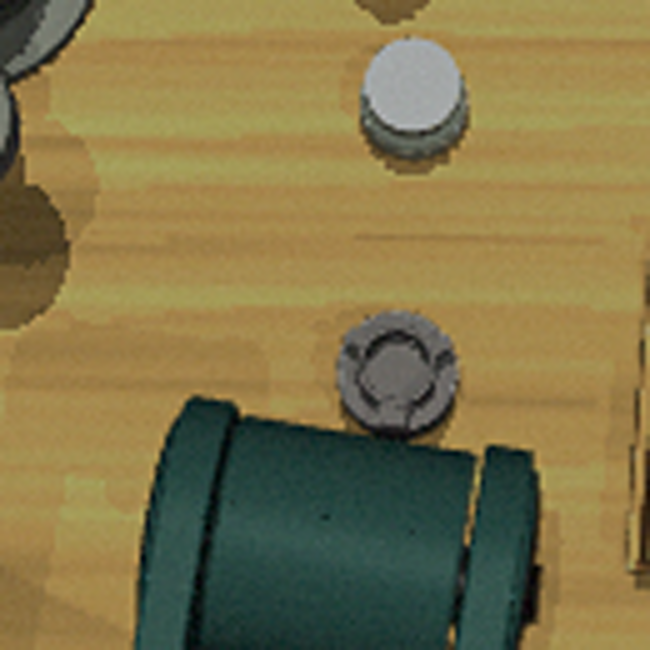

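```bash
sed -i 's/^  f=least/  f=least/; s/;print(w,f.x.*$//' fit1.py; cat > pot.py <<'E'
from st import *
from fit1 import ov
def potc(x,y,yaw,z=0):
    q=(x,y,np.radians(yaw))
    hb=np.array([(-.03,-.007,.048+z),(-.125,-.007,.048+z),(-.125,.007,.048+z),(-.03,.007,.048+z),(-.03,-.007,.048+z),(-.03,-.007,.028+z),(-.125,-.007,.028+z),(-.125,-.007,.048+z)])
    return [(pose2d(*q,circ(.03,.055+z)),(0,0,255)),(pose2d(*q,circ(.03,z)),(0,0,255)),(pose2d(*q,circ(.0195,.08+z)),(0,255,0)),(pose2d(*q,hb),(255,255,0))]
E
python3 - <<'E'
from pot import *
s=viewer.capture("side");t=viewer.capture("top")
c=potc(.523,-.0142,-5.3)
ov(s,"o8s",240,200,100,80,8,c);ov(t,"o8t",300,220,60,50,10,c)
E
```

```text
(no output)
```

View pics/o8s.png

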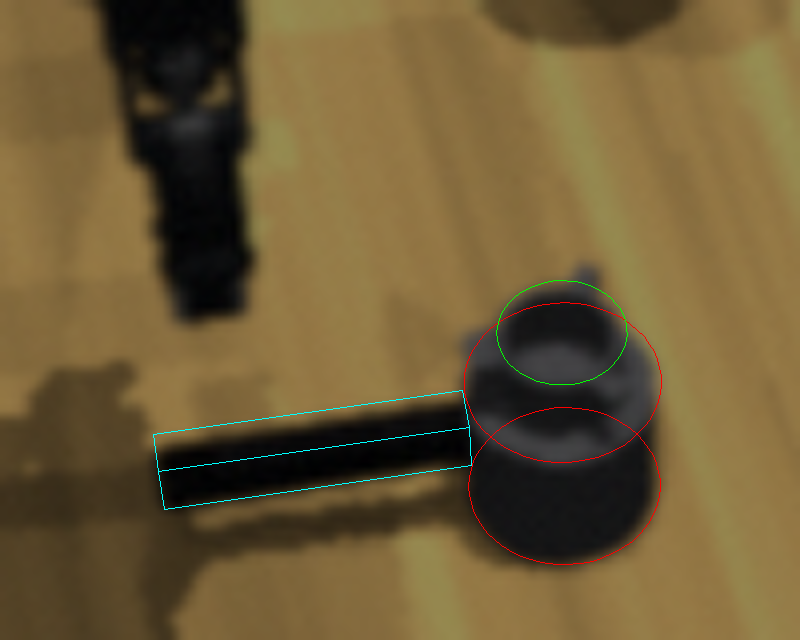

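View pics/o8t.png

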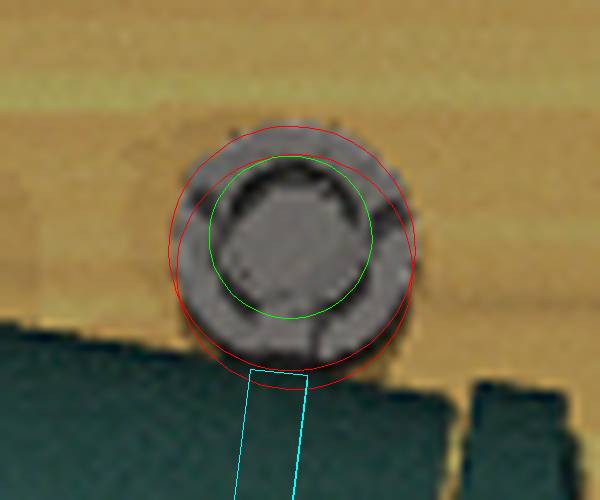

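>>> {"name": "step_arm", "arguments": {"commands": [{"delta_pos": [0,0.3,0],"twist": [-0.03,0,0.01],"grip": -1},{"delta_pos": [0,0.4,0],"twist": [0,0,0],"grip": -1},{"delta_pos": [0,0.4,0],"twist": [0,0,0],"grip": -1},{"delta_pos": [0,0.3,0],"twist": [0,0,0],"grip": -1},{"delta_pos": [0,0,0],"twist": [0,0,0],"grip": -1}]}}

```text
time_s: 10.75
eef_pos: [0.4212, -0.0048, 0.0846]
orientation: [-1.166, 1.282, -1.276]
force: [1.0, 0.0, 0.0]
grip_width: 1.001
```

```bash
python3 - <<'E'
from st import *
go([.4165,-.0052,.018],-95.3)
E
```

```text
t 10.75 pos [ 0.4212 -0.0048  0.0846] jaw -95.39 ydir [-0.004  0.001 -1.   ] j [-0.15 -0.12  1.87 -0.    1.39  1.52] w 1.001 F [1. 0. 0.]
delta units [ 0.02  1.33 -0.09] twist units [ 0.03 -0.01 -0.  ]
```

>>> {"name": "step_arm", "arguments": {"commands": [{"delta_pos": [0.02,0.2,-0.09],"twist": [0.03,0,0],"grip": -1},{"delta_pos": [0,0.4,0],"twist": [0,0,0],"grip": -1},{"delta_pos": [0,0.4,0],"twist": [0,0,0],"grip": -1},{"delta_pos": [0,0.2,0],"twist": [0,0,0],"grip": -1},{"delta_pos": [0,0,0],"twist": [0,0,0],"grip": -1}]}}

```text
time_s: 11.25
eef_pos: [0.4168, -0.0057, 0.0217]
orientation: [-1.162, 1.277, -1.279]
force: [-0.5, 0.4, 0.5]
grip_width: 0.998
```

```bash
python3 - <<'E'
from st import *
go([.4165,-.0052,.018],-95.3)
s=viewer.capture("side");crop(s,"s9",210,150,160,130,5)
E
```

```text
t 11.25 pos [ 0.4168 -0.0057  0.0217] jaw -95.39 ydir [ 0.001 -0.    -1.   ] j [-0.15 -0.07  1.96  0.    1.25  1.51] w 0.998 F [-0.5  0.4  0.5]
delta units [-0.01  0.07 -0.01] twist units [-0.01 -0.01 -0.  ]
```

View pics/s9.png

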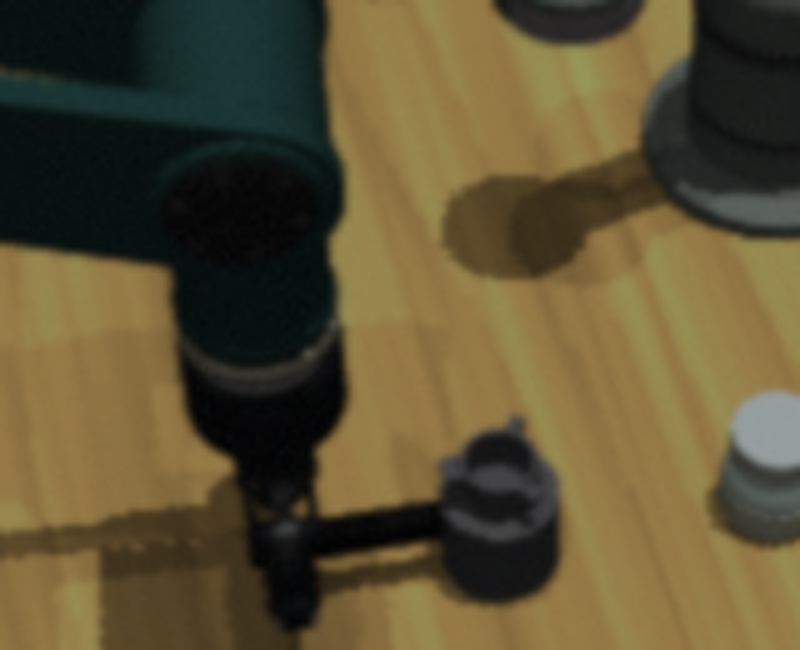

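>>> {"name": "step_arm", "arguments": {"commands": [{"delta_pos": [0,0.05,0],"twist": [0,0,0],"grip": -1},{"delta_pos": [0,0,0],"twist": [0,0,0],"grip": 1},{"delta_pos": [0,0,0],"twist": [0,0,0],"grip": 1},{"delta_pos": [0,0,0],"twist": [0,0,0],"grip": 1},{"delta_pos": [0,0,0],"twist": [0,0,0],"grip": 1},{"delta_pos": [0,0,0],"twist": [0,0,0],"grip": 1},{"delta_pos": [0,0,0],"twist": [0,0,0],"grip": 1},{"delta_pos": [0,0,0],"twist": [0,0,0],"grip": 1}], "newtons": 90}}

```text
time_s: 12.1
eef_pos: [0.4207, -0.0062, 0.024]
orientation: [-1.156, 1.269, -1.284]
force: [0.5, -0.4, -1.1]
grip_width: 0.143
```

```bash
python3 - <<'E'
from pot import *
go([.4165,-.0052,.06],-95.3)
s=viewer.capture("side");t=viewer.capture("top")
c=potc(.5225,-.0155,-5.3)
ov(s,"o10s",240,200,100,80,8,c)
E
```

```text
t 12.2 pos [ 0.4207 -0.0062  0.024 ] jaw -95.38 ydir [ 0.011 -0.001 -1.   ] j [-0.15 -0.07  1.96  0.    1.24  1.51] w 0.145 F [ 0.6 -0.5  0.3]
delta units [-0.01 -0.72 -0.08] twist units [-0.08 -0.01  0.  ]
```

View pics/o10s.png

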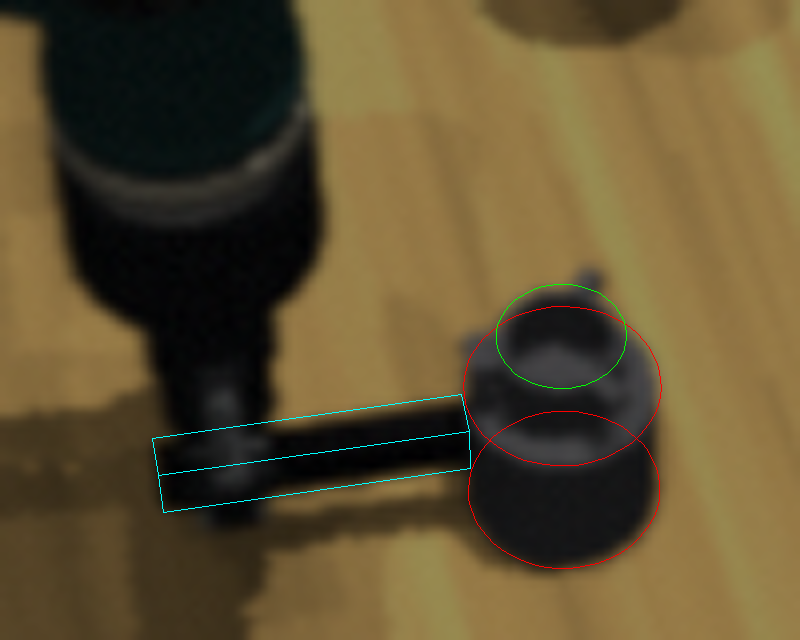

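```bash
cat > rel.py <<'E'
from pot import *
# tool->pot relation measured at t=12.2
Rt=R.from_rotvec([-1.156,1.269,-1.284]); 
import json,os
def potpose(p,yaw): return R.from_euler('z',yaw,degrees=True),np.array(p)
Rp0,pp0=potpose([.5222,-.0155,0],-5.3)
pt0=np.array([.4207,-.0062,.024])
REL_R=Rt.inv()*Rp0; REL_p=Rt.inv().apply(pp0-pt0)
def potnow():
    s,Rm,p=state(); return Rm*REL_R, p+Rm.apply(REL_p)
def plan(pos,yaw):
    s,Rm,p=state(); Rp,pp=potnow()
    Rg=R.from_euler('z',yaw,degrees=True); Rtg=Rg*REL_R.inv(); ptg=np.array(pos)-Rtg.apply(REL_p)
    d=Rm.inv().apply(ptg-p)/.05; T=(Rm.inv()*Rtg).as_rotvec(degrees=True)/8
    e=Rp.as_euler('zyx',degrees=True)
    print("t",round(s["time_s"],2),"pot",pp.round(4),"yaw,pitch,roll",e.round(2),"tcp",p.round(4),"F",np.round(s["force"],1),"M",np.round(s["moment"],2),"w",round(s["grip_width"],3),"j",np.round(s["joints"],2))
    print("tool target",ptg.round(4),"delta",d.round(2),"twist",T.round(2))
def inplace(yaw,z=None):
    """keep TCP, turn pot yaw"""
    s,Rm,p=state(); Rtg=R.from_euler('z',yaw,degrees=True)*REL_R.inv(); print("twist",((Rm.inv()*Rtg).as_rotvec(degrees=True)/8).round(2))
E
python3 -c "
from rel import *
plan([.5222,-.0155,.06],-5.3); inplace(-48.7)"
```

```text
t 12.4 pot [ 5.221e-01 -1.550e-02 -1.000e-04] yaw,pitch,roll [-5.31  0.02  0.02] tcp [ 0.4207 -0.0062  0.024 ] F [-0.2 -0.6  0.2] M [0.01 0.04 0.  ] w 0.144 j [-0.15 -0.07  1.96  0.    1.24  1.51]
tool target [ 0.4207 -0.0062  0.084 ] delta [-0.   -1.2   0.01] twist [ 0. -0. -0.]
twist [-0.    5.42 -0.06]
```

>>> {"name": "step_arm", "arguments": {"commands": [{"delta_pos": [0,-0.2,0],"twist": [0,0,0],"grip": 1},{"delta_pos": [0,-0.3,0],"twist": [0,0,0],"grip": 1},{"delta_pos": [0,-0.4,0],"twist": [0,0,0],"grip": 1},{"delta_pos": [0,-0.4,0],"twist": [0,0,0],"grip": 1},{"delta_pos": [0,-0.1,0],"twist": [0,0,0],"grip": 1},{"delta_pos": [0,0,0],"twist": [0,0,0],"grip": 1}]}}

```text
time_s: 13.0
eef_pos: [0.4166, -0.0056, 0.0954]
orientation: [-1.162, 1.277, -1.279]
force: [0.2, 0.7, -2.1]
grip_width: 0.141
```

```bash
python3 -c "
from rel import *
plan([.5222,-.0155,.06],-5.3); inplace(-48.7)
s=viewer.capture('side');Rp,pp=potnow();e=Rp.as_euler('zyx',degrees=True)
ov(s,'o11s',240,180,100,80,8,potc(pp[0],pp[1],e[0],pp[2]))"
```

```text
t 13.1 pot [ 0.5172 -0.0148  0.0692] yaw,pitch,roll [-5.3   0.63  0.11] tcp [ 0.416  -0.0055  0.0943] F [ 0.4  0.1 -1.4] M [0.03 0.12 0.01] w 0.142 j [-0.15 -0.15  1.87  0.    1.41  1.51]
tool target [ 0.4207 -0.0062  0.084 ] delta [0.   0.21 0.09] twist [ 0.08 -0.   -0.01]
twist [ 0.08  5.42 -0.04]
```

View pics/o11s.png

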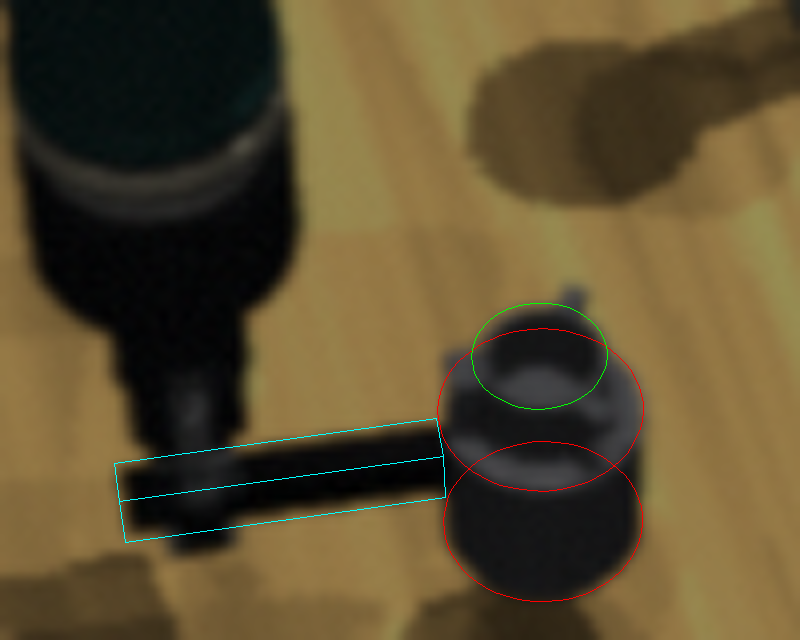

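>>> {"name": "step_arm", "arguments": {"commands": [{"delta_pos": [0,0.15,0],"twist": [0.08,0.6,0],"grip": 1},{"delta_pos": [0,0,0],"twist": [0,0.9,0],"grip": 1},{"delta_pos": [0,0,0],"twist": [0,0.9,0],"grip": 1},{"delta_pos": [0,0,0],"twist": [0,0.9,0],"grip": 1},{"delta_pos": [0,0,0],"twist": [0,0.9,0],"grip": 1},{"delta_pos": [0,0,0],"twist": [0,0.9,0],"grip": 1},{"delta_pos": [0,0,0],"twist": [0,0.3,0],"grip": 1},{"delta_pos": [0,0,0],"twist": [0,0,0],"grip": 1}]}}

```text
time_s: 13.95
eef_pos: [0.4084, -0.004, 0.0753]
orientation: [-0.665, 1.831, -1.817]
force: [0.1, -1.0, -1.9]
grip_width: 0.146
```

```bash
python3 -c "
from rel import *
plan([.51,.19,.06],-48.7)"
```

```text
t 14.05 pot [ 0.4733 -0.082   0.0494] yaw,pitch,roll [-50.27   0.98   0.71] tcp [ 0.4085 -0.004   0.0755] F [ 0.4  0.9 -1.7] M [ 0.13  0.14 -0.01] w 0.145 j [-0.15 -0.14  1.91  0.    1.38  2.3 ]
tool target [0.4426 0.2665 0.084 ] delta [-3.98 -0.16 -3.73] twist [ 0.15 -0.2   0.04]
```

```bash
python3 -c "
from rel import *
plan([.485,-.015,.0],-48.7)"
```

```text
t 14.15 pot [ 0.4738 -0.0821  0.0502] yaw,pitch,roll [-50.28   0.9    0.69] tcp [ 0.409  -0.0041  0.0762] F [-0.1 -0.6 -2.3] M [0.16 0.09 0.  ] w 0.143 j [-0.15 -0.14  1.91  0.    1.38  2.3 ]
tool target [0.4176 0.0615 0.024 ] delta [-0.98  1.05 -0.89] twist [ 0.14 -0.2   0.03]
```

>>> {"name": "step_arm", "arguments": {"commands": [{"delta_pos": [0,0,0],"twist": [0.14,-0.8,0.03],"grip": 1},{"delta_pos": [0,0,0],"twist": [0,-0.9,0],"grip": 1},{"delta_pos": [0,0,0],"twist": [0,-0.9,0],"grip": 1},{"delta_pos": [0,0,0],"twist": [0,-0.9,0],"grip": 1},{"delta_pos": [0,0,0],"twist": [0,0,0],"grip": 1}]}}

```text
time_s: 14.65
eef_pos: [0.409, -0.0041, 0.0759]
orientation: [-1.01, 1.464, -1.485]
force: [0.7, -0.1, -2.7]
grip_width: 0.142
```

```bash
python3 -c "
from rel import *
plan([.515,-.015,.0],-22)"
```

```text
t 14.75 pot [ 0.5039 -0.0411  0.0518] yaw,pitch,roll [-21.21   0.15  -0.25] tcp [ 0.4089 -0.0042  0.0759] F [-0.8 -0.3 -2.1] M [0.05 0.19 0.03] w 0.14 j [-0.14 -0.15  1.92 -0.01  1.37  1.8 ]
tool target [0.4205 0.0231 0.024 ] delta [-0.6   1.03  0.01] twist [0.01 0.1  0.03]
```

>>> {"name": "step_arm", "arguments": {"commands": [{"delta_pos": [-0.3,0,0],"twist": [0,0,0.03],"grip": 1},{"delta_pos": [-0.3,0,0],"twist": [0,0,0],"grip": 1},{"delta_pos": [0,0.3,0],"twist": [0,0,0],"grip": 1},{"delta_pos": [0,0.3,0],"twist": [0,0,0],"grip": 1},{"delta_pos": [0,0.1,0],"twist": [0,0,0],"grip": 1},{"delta_pos": [0,0,0],"twist": [0,0,0],"grip": 1}]}}

```text
time_s: 15.35
eef_pos: [0.4217, 0.0243, 0.0408]
orientation: [-0.996, 1.474, -1.494]
force: [-0.2, 0.4, -1.8]
grip_width: 0.146
```

```bash
python3 -c "
from rel import *
plan([.515,-.015,.0],-22)"
```

```text
t 15.45 pot [ 0.517  -0.0138  0.018 ] yaw,pitch,roll [-21.9   -0.18  -0.05] tcp [0.4223 0.0242 0.0416] F [ 0.6 -0.2 -1.6] M [0.05 0.15 0.03] w 0.147 j [-0.07 -0.09  1.93 -0.    1.28  1.88]
tool target [0.4205 0.0231 0.024 ] delta [ 0.03  0.35 -0.03] twist [-0.02  0.01 -0.  ]
```

>>> {"name": "step_arm", "arguments": {"commands": [{"delta_pos": [0,0.2,0],"twist": [-0.02,0,0],"grip": 1},{"delta_pos": [0,0.09,0],"twist": [0,0,0],"grip": 1},{"delta_pos": [0,0.05,0],"twist": [0,0,0],"grip": 1},{"delta_pos": [0,0.04,0],"twist": [0,0,0],"grip": 1}]}}

```text
time_s: 15.85
eef_pos: [0.424, 0.0237, 0.0233]
orientation: [-0.992, 1.474, -1.495]
force: [-4.2, 2.0, 5.5]
grip_width: 0.143
```

```bash
python3 -c "
from rel import *
plan([.515,-.015,.0],-22)"
```

```text
t 15.95 pot [ 5.19e-01 -1.44e-02  2.00e-04] yaw,pitch,roll [-2.198e+01 -2.700e-01 -2.000e-02] tcp [0.4243 0.0237 0.0237] F [-1.4  0.9 -0.2] M [ 0.    0.28 -0.05] w 0.141 j [-0.07 -0.06  1.95 -0.    1.24  1.88]
tool target [0.4205 0.0231 0.024 ] delta [ 0.04 -0.01 -0.07] twist [-0.03  0.   -0.01]
```

>>> {"name": "step_arm", "arguments": {"commands": [{"delta_pos": [0,0,0],"twist": [0,0,0],"grip": -1},{"delta_pos": [0,0,0],"twist": [0,0,0],"grip": -1},{"delta_pos": [0,0,0],"twist": [0,0,0],"grip": -1},{"delta_pos": [0,0,0],"twist": [0,0,0],"grip": -1},{"delta_pos": [0,0,0],"twist": [0,0,0],"grip": -1},{"delta_pos": [0,0,0],"twist": [0,0,0],"grip": -1},{"delta_pos": [0,-0.4,0],"twist": [0,0,0],"grip": -1},{"delta_pos": [0,-0.6,0],"twist": [0,0,0],"grip": -1},{"delta_pos": [0,-0.6,0],"twist": [0,0,0],"grip": -1},{"delta_pos": [0,-0.4,0],"twist": [0,0,0],"grip": -1},{"delta_pos": [0,0,0],"twist": [0,0,0],"grip": -1}]}}

```text
time_s: 17.05
eef_pos: [0.4233, 0.024, 0.1273]
orientation: [-0.99, 1.471, -1.497]
force: [0.1, -0.3, -0.3]
grip_width: 0.997
```

>>> {"name": "step_arm", "arguments": {"commands": [{"delta_pos": [0,0,0],"twist": [0,-1,0],"grip": -1},{"delta_pos": [0,0,0],"twist": [0,-1,0],"grip": -1},{"delta_pos": [0,0,0],"twist": [0,-1,0],"grip": -1},{"delta_pos": [0,0,0],"twist": [0,-1,0],"grip": -1},{"delta_pos": [0,0,0],"twist": [0,-1,0],"grip": -1},{"delta_pos": [0,0,0],"twist": [0,-1,0],"grip": -1},{"delta_pos": [0,0,0],"twist": [0,-1,0],"grip": -1},{"delta_pos": [0,0,0],"twist": [0,-1,0],"grip": -1},{"delta_pos": [0,0,0],"twist": [0,-1,0],"grip": -1},{"delta_pos": [0,0,0],"twist": [0,-1,0],"grip": -1},{"delta_pos": [0,0,0],"twist": [0,-1,0],"grip": -1},{"delta_pos": [0,0,0],"twist": [0,-1,0],"grip": -1},{"delta_pos": [0,0,0],"twist": [0,-1,0],"grip": -1},{"delta_pos": [0,0,0],"twist": [0,-1,0],"grip": -1},{"delta_pos": [0,0,0],"twist": [0,-1,0],"grip": -1},{"delta_pos": [0,0,0],"twist": [0,-1,0],"grip": -1},{"delta_pos": [0,0,0],"twist": [0,-1,0],"grip": -1},{"delta_pos": [0,0,0],"twist": [0,-1,0],"grip": -1},{"delta_pos": [0,0,0],"twist": [0,-1,0],"grip": -1},{"delta_pos": [0,0,0],"twist": [0,-1,0],"grip": -1}]}}

```text
time_s: 19.05
eef_pos: [0.4084, 0.0248, 0.0961]
orientation: [-1.43, -0.723, 0.763]
force: [0.2, 0.1, 0.1]
grip_width: 1.001
```

```bash
python3 -c "
from rel import *
go([.4205,.0235,.021],68)
s=viewer.capture('side')
ov(s,'o12s',230,180,120,90,6,potc(.518,-.0144,-22))"
```

```text
t 19.15 pos [0.4083 0.0248 0.096 ] jaw 54.3 ydir [-0.027 -0.003 -1.   ] j [-0.07 -0.14  1.87 -0.    1.44 -1.02] w 0.997 F [ 0.1  0.3 -0.7]
delta units [ 0.15  1.49 -0.24] twist units [-0.16 -1.71 -0.11]
```

View pics/o12s.png

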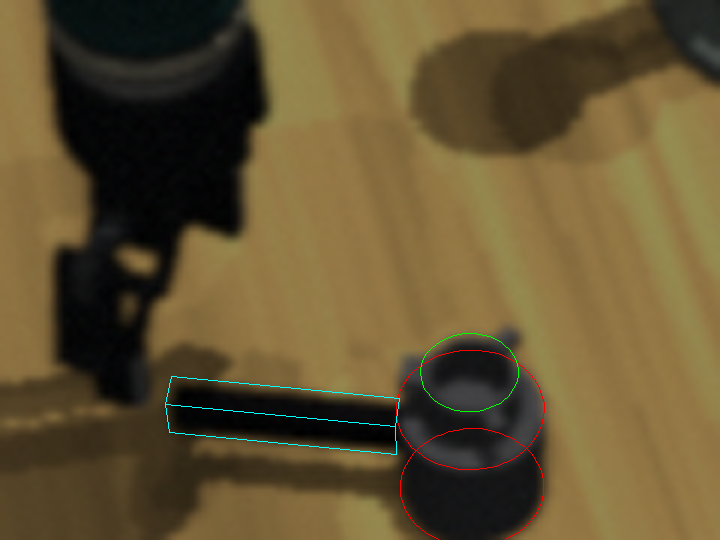

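>>> {"name": "step_arm", "arguments": {"commands": [{"delta_pos": [0,0,0],"twist": [-0.16,-0.9,-0.11],"grip": -1},{"delta_pos": [0,0,0],"twist": [0,-0.85,0],"grip": -1},{"delta_pos": [0,0,0],"twist": [0,0,0],"grip": -1}]}}

```text
time_s: 19.5
eef_pos: [0.4078, 0.0248, 0.0945]
orientation: [-1.367, -0.922, 0.924]
force: [0.7, 0.3, -0.2]
grip_width: 1.004
```

```bash
python3 -c "
from rel import *
go([.4211,.0242,.022],68)"
```

```text
t 19.6 pos [0.4078 0.0249 0.0946] jaw 68.0 ydir [-0.001 -0.001 -1.   ] j [-0.08 -0.16  1.89 -0.    1.42 -1.26] w 1.0 F [-0.1 -0.4 -0.4]
delta units [ 0.09  1.45 -0.25] twist units [-0.    0.   -0.01]
```

>>> {"name": "step_arm", "arguments": {"commands": [{"delta_pos": [0.09,0,-0.25],"twist": [0,0,0],"grip": -1},{"delta_pos": [0,0.3,0],"twist": [0,0,0],"grip": -1},{"delta_pos": [0,0.4,0],"twist": [0,0,0],"grip": -1},{"delta_pos": [0,0.4,0],"twist": [0,0,0],"grip": -1},{"delta_pos": [0,0.2,0],"twist": [0,0,0],"grip": -1},{"delta_pos": [0,0,0],"twist": [0,0,0],"grip": -1}]}}

```text
time_s: 20.2
eef_pos: [0.4233, 0.0241, 0.0282]
orientation: [-1.376, -0.909, 0.907]
force: [0.7, -0.0, 0.5]
grip_width: 0.997
```

```bash
python3 -c "
from rel import *
go([.4211,.0242,.022],68)"
```

```text
t 20.3 pos [0.4245 0.0241 0.0298] jaw 66.99 ydir [ 0.005 -0.002 -1.   ] j [-0.08 -0.06  1.94 -0.    1.26 -1.24] w 1.001 F [ 0.6 -0.4  0.7]
delta units [-0.02  0.16  0.06] twist units [ 0.04 -0.13  0.  ]
```

>>> {"name": "step_arm", "arguments": {"commands": [{"delta_pos": [-0.02,0.2,0.06],"twist": [0.04,-0.13,0],"grip": -1},{"delta_pos": [0,0,0],"twist": [0,0,0],"grip": 1},{"delta_pos": [0,0,0],"twist": [0,0,0],"grip": 1},{"delta_pos": [0,0,0],"twist": [0,0,0],"grip": 1},{"delta_pos": [0,0,0],"twist": [0,0,0],"grip": 1},{"delta_pos": [0,0,0],"twist": [0,0,0],"grip": 1},{"delta_pos": [0,0,0],"twist": [0,0,0],"grip": 1},{"delta_pos": [0,0,0],"twist": [0,0,0],"grip": 1}], "newtons": 90}}

```text
time_s: 21.1
eef_pos: [0.4239, 0.0242, 0.0227]
orientation: [-1.37, -0.928, 0.918]
force: [0.4, -0.2, 0.2]
grip_width: 0.143
```

```bash
python3 -c "
from rel import *
print(sense()['orientation'].tolist(),sense()['eef_pos'].tolist())
go([.4211,.0242,.022],68)
s=viewer.capture('side')
ov(s,'o13s',230,180,120,90,6,potc(.5175,-.0148,-22))"
```

```text
[-1.370444501255788, -0.9278719406909994, 0.9181425050155809] [0.42392422477891034, 0.024179332148787046, 0.022620454901915204]
t 21.2 pos [0.4239 0.0242 0.0226] jaw 68.05 ydir [ 0.007  0.    -1.   ] j [-0.08 -0.05  1.95  0.    1.24 -1.27] w 0.145 F [-0.7  0.3 -0.3]
delta units [-0.02  0.01  0.05] twist units [0.05 0.01 0.02]
```

View pics/o13s.png

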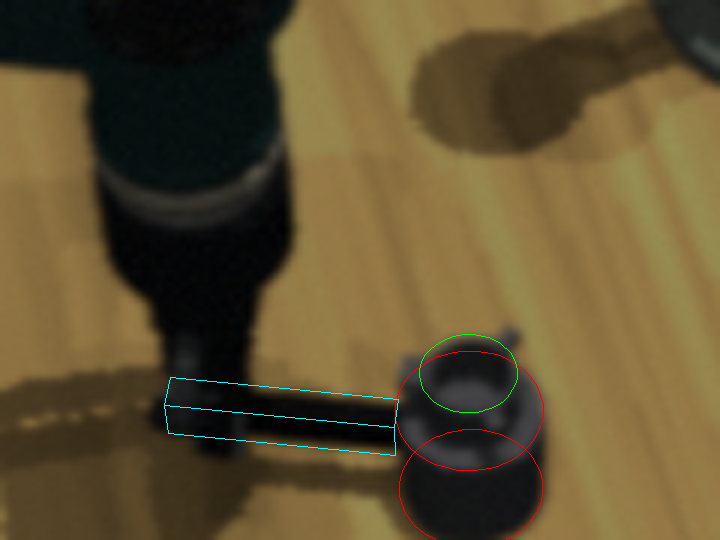

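```bash
python3 - <<'E'
s=open('rel.py').read()
s=s.replace("[-1.156,1.269,-1.284]","[-1.37044,-.92787,.91814]").replace("[.5222,-.0155,0],-5.3","[.519,-.0144,0],-22").replace("[.4207,-.0062,.024]","[.42392,.02418,.02262]")
open('rel.py','w').write(s)
E
python3 -c "
from rel import *
plan([.519,-.0144,.055],-22); inplace(-48.7)"
```

```text
t 21.35 pot [ 0.519  -0.0144 -0.    ] yaw,pitch,roll [-2.2e+01  1.0e-02  0.0e+00] tcp [0.4239 0.0242 0.0226] F [ 0.  -0.5 -0.1] M [ 0.    0.04 -0.  ] w 0.143 j [-0.08 -0.05  1.95  0.    1.24 -1.27]
tool target [0.4239 0.0242 0.0776] delta [ 0.   -1.1  -0.01] twist [-0. -0.  0.]
twist [-0.01  3.34  0.02]
```

>>> {"name": "step_arm", "arguments": {"commands": [{"delta_pos": [0,-0.2,0],"twist": [0,0,0],"grip": 1},{"delta_pos": [0,-0.3,0],"twist": [0,0,0],"grip": 1},{"delta_pos": [0,-0.4,0],"twist": [0,0,0],"grip": 1},{"delta_pos": [0,-0.2,0],"twist": [0,0,0],"grip": 1},{"delta_pos": [0,0,0],"twist": [0,0.5,0],"grip": 1},{"delta_pos": [0,0,0],"twist": [0,0.9,0],"grip": 1},{"delta_pos": [0,0,0],"twist": [0,0.9,0],"grip": 1},{"delta_pos": [0,0,0],"twist": [0,0.9,0],"grip": 1},{"delta_pos": [0,0,0],"twist": [0,0,0],"grip": 1}]}}

```text
time_s: 22.25
eef_pos: [0.4207, 0.0247, 0.0803]
orientation: [-1.494, -0.567, 0.565]
force: [-0.8, -0.4, -1.8]
grip_width: 0.142
```

```bash
python3 -c "
from rel import *
plan([.51,.19,.055],-48.7); inplace(-48.7)"
```

```text
t 22.35 pot [ 0.4887 -0.0521  0.0569] yaw,pitch,roll [-48.45   0.32   0.28] tcp [0.4209 0.0247 0.0803] F [ 0.4 -0.5 -1.3] M [ 0.16  0.14 -0.02] w 0.147 j [-0.08 -0.12  1.88  0.    1.38 -0.8 ]
tool target [0.4424 0.2672 0.0776] delta [3.54 0.06 3.34] twist [-0.05  0.03 -0.01]
twist [-0.05  0.03 -0.01]
```

>>> {"name": "step_arm", "arguments": {"commands": [{"delta_pos": [0.2,0,0.2],"twist": [-0.05,0.03,0],"grip": 1},{"delta_pos": [0.36,0,0.34],"twist": [0,0,0],"grip": 1},{"delta_pos": [0.36,0,0.34],"twist": [0,0,0],"grip": 1},{"delta_pos": [0.36,0,0.34],"twist": [0,0,0],"grip": 1},{"delta_pos": [0.36,0,0.34],"twist": [0,0,0],"grip": 1},{"delta_pos": [0.36,0,0.34],"twist": [0,0,0],"grip": 1},{"delta_pos": [0.36,0,0.34],"twist": [0,0,0],"grip": 1},{"delta_pos": [0.36,0,0.34],"twist": [0,0,0],"grip": 1},{"delta_pos": [0.36,0,0.34],"twist": [0,0,0],"grip": 1},{"delta_pos": [0.36,0,0.34],"twist": [0,0,0],"grip": 1},{"delta_pos": [0,0,0],"twist": [0,0,0],"grip": 1}]}}

```text
time_s: 23.45
eef_pos: [0.4405, 0.2703, 0.079]
orientation: [-1.495, -0.586, 0.579]
force: [0.2, -0.1, -1.4]
grip_width: 0.144
```

```bash
python3 -c "
from rel import *
plan([.55,.19,.055],-48.7)
for n in('side','top'):
  c=viewer.capture(n); o=dict(side=(270,100,140,120,5),top=(180,120,120,140,4))[n]
  crop(c,'p14'+n,*o)"
```

```text
t 23.55 pot [0.5094 0.192  0.056 ] yaw,pitch,roll [-47.54   0.12  -0.08] tcp [0.4403 0.2678 0.0787] F [ 0.5 -0.6 -1.6] M [ 0.13  0.14 -0.  ] w 0.145 j [ 0.44  0.09  1.68 -0.01  1.37 -0.3 ]
tool target [0.4824 0.2672 0.0776] delta [ 0.61  0.02 -0.58] twist [-0.    0.14 -0.02]
```

View pics/p14side.png

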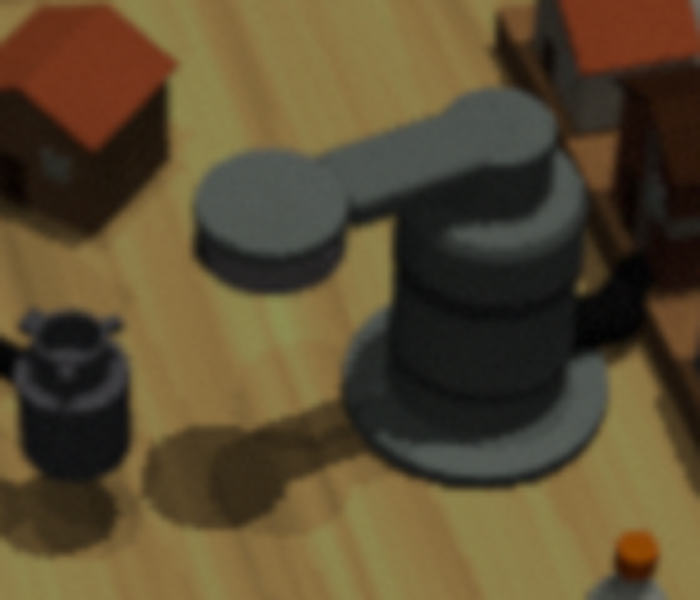

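View pics/p14top.png

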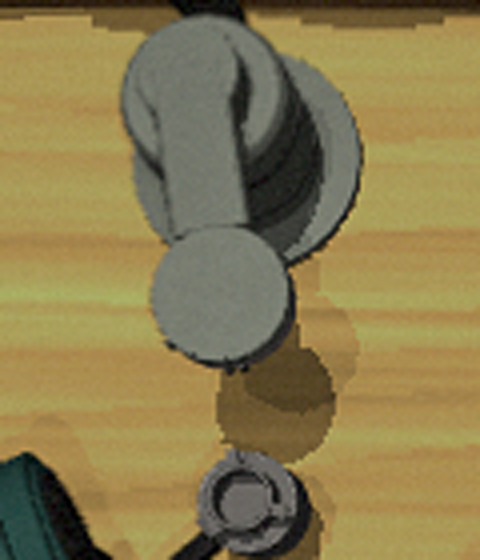

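```bash
python3 -c "
from rel import *
Rp,pp=potnow();e=Rp.as_euler('zyx',degrees=True);print(pp,e)
cc=potc(pp[0],pp[1],e[0],pp[2])
q=(.615,.190,np.radians(11.3))
hd=[(pose2d(*q,circ(.039,.201)),(0,0,255)),(pose2d(*q,circ(.039,.170)),(0,255,0))]
ims=[]
for n,o in(('side',(268,120,80,80,10)),('top',(210,160,70,110,7))):
  c=viewer.capture(n); ov(c,'o15'+n,*o,cc+hd)
"
```

```text
[0.50932768 0.19060157 0.056208  ] [-47.73258085   0.10269291  -0.07153381]
```

View pics/o15side.png

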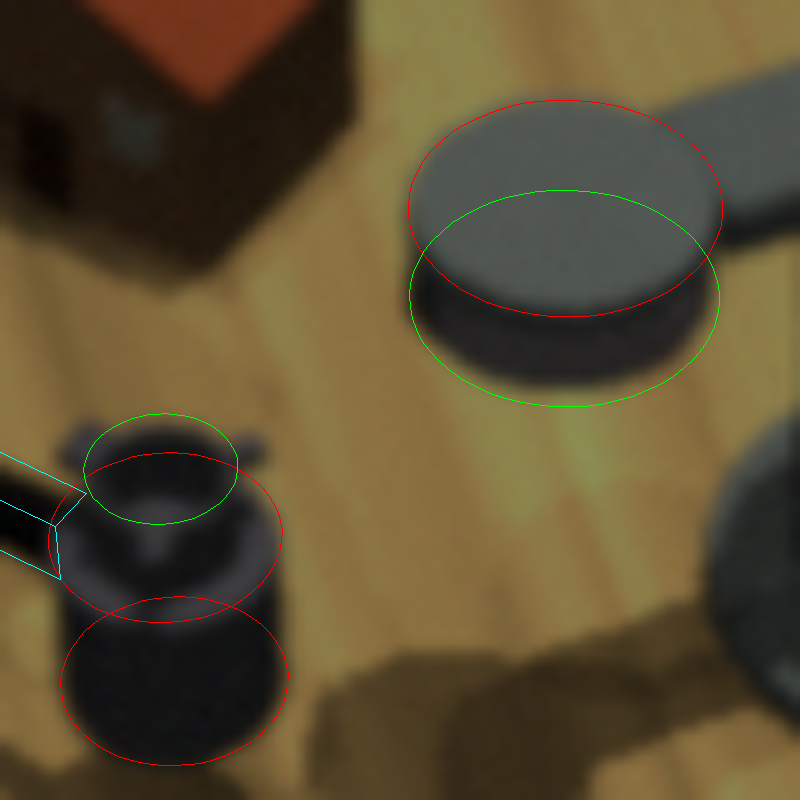

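View pics/o15top.png

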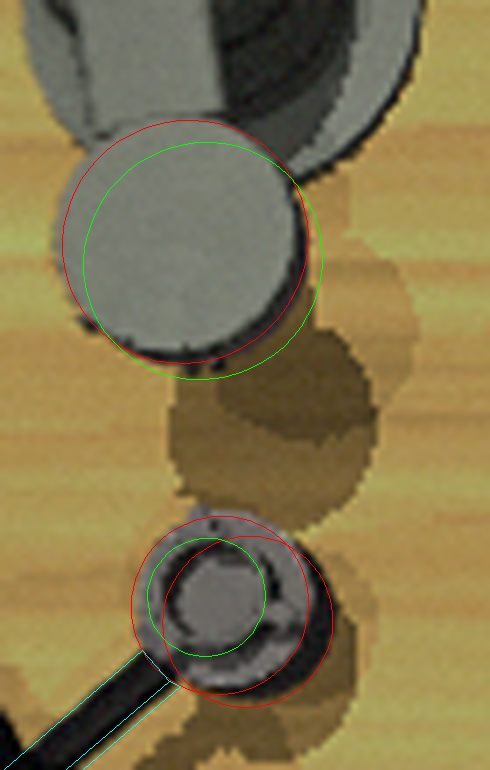

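```bash
cat > efit.py <<'E'
from rel import *
from scipy.ndimage import map_coordinates
from scipy.optimize import differential_evolution
def grad(c):
    g=cv2.GaussianBlur(c["image"].astype(np.float32),(0,0),0.8)
    m=0
    for k in range(3):
        gx=cv2.Sobel(g[:,:,k],cv2.CV_32F,1,0);gy=cv2.Sobel(g[:,:,k],cv2.CV_32F,0,1);m=np.maximum(m,np.hypot(gx,gy))
    return np.sqrt(m)
def fitc(c,x,y,z,r,rr=.1,arc=None,w=.008):
    G=grad(c)
    a=np.linspace(0,2*np.pi,180) if arc is None else np.radians(np.linspace(arc[0],arc[1],120))
    def f(p):
        P=np.c_[p[0]+p[2]*np.cos(a),p[1]+p[2]*np.sin(a),0*a+z];q=proj(c,P)
        return -map_coordinates(G,[q[:,1],q[:,0]],order=1).mean()
    o=differential_evolution(f,[(x-w,x+w),(y-w,y+w),(r*(1-rr),r*(1+rr))],seed=1,tol=1e-6)
    return o.x.round(4),round(o.fun,2)
E
python3 -c "
from efit import *
Rp,pp=potnow();print(pp)
for n in('side','top'):
  c=viewer.capture(n)
  print(n,'head',fitc(c,.615,.19,.201,.039),'body',fitc(c,pp[0],pp[1],pp[2]+.055,.03))
  print(n,'head near side',fitc(c,.615,.19,.201,.039,arc=(-150,60) if n=='top' else (120,330)))
  print('bottom',fitc(c,pp[0],pp[1],pp[2],.03,.02,arc=(-150,-20)))
"
```

```text
[0.50948828 0.19093124 0.05644656]
side head (array([0.6138, 0.1919, 0.0381]), np.float64(-10.19)) body (array([0.5027, 0.1989, 0.0328]), np.float64(-11.55))
side head near side (array([0.6138, 0.192 , 0.0381]), np.float64(-11.12))
bottom (array([0.5087, 0.1921, 0.0306]), np.float64(-12.54))
top head (array([0.6164, 0.1943, 0.038 ]), np.float64(-12.52)) body (array([0.5114, 0.1897, 0.0299]), np.float64(-13.16))
top head near side (array([0.6171, 0.1934, 0.0373]), np.float32(-12.24))
bottom (array([0.5124, 0.1892, 0.0294]), np.float64(-15.72))
```

```bash
python3 -c "
from efit import *
plan([.6145,.193,.062],-48.7)"
```

```text
t 24.15 pot [0.5095 0.1913 0.0564] yaw,pitch,roll [-47.71   0.08  -0.05] tcp [0.4406 0.2674 0.079 ] F [-0.4 -0.5 -1.8] M [ 0.11  0.09 -0.01] w 0.143 j [ 0.44  0.09  1.68 -0.01  1.37 -0.3 ]
tool target [0.5469 0.2702 0.0846] delta [ 1.61 -0.1  -1.39] twist [-0.    0.12 -0.01]
```

>>> {"name": "step_arm", "arguments": {"commands": [{"delta_pos": [0.2,-0.02,-0.18],"twist": [0,0.12,0],"grip": 1},{"delta_pos": [0.3,0,-0.26],"twist": [0,0,0],"grip": 1},{"delta_pos": [0.3,0,-0.26],"twist": [0,0,0],"grip": 1},{"delta_pos": [0.3,0,-0.26],"twist": [0,0,0],"grip": 1},{"delta_pos": [0.25,0,-0.22],"twist": [0,0,0],"grip": 1},{"delta_pos": [0,0,0],"twist": [0,0,0],"grip": 1}]}}

```text
time_s: 24.75
eef_pos: [0.5382, 0.2677, 0.0808]
orientation: [-1.503, -0.568, 0.557]
force: [0.0, -0.6, -1.9]
grip_width: 0.143
```

```bash
python3 -c "
from efit import *
plan([.6145,.193,.062],-48.7)"
```

```text
t 24.85 pot [0.6033 0.1904 0.0579] yaw,pitch,roll [-4.883e+01 -1.000e-02 -3.000e-02] tcp [0.5359 0.2678 0.0805] F [-0.8 -0.1 -2.2] M [ 0.13  0.12 -0.01] w 0.145 j [ 0.37  0.27  1.47 -0.01  1.4  -0.35]
tool target [0.5469 0.2702 0.0846] delta [ 0.2  -0.08 -0.11] twist [ 0.   -0.02 -0.  ]
```

>>> {"name": "step_arm", "arguments": {"commands": [{"delta_pos": [0.2,-0.08,-0.11],"twist": [0,0,0],"grip": 1},{"delta_pos": [0.04,-0.06,-0.02],"twist": [0,0,0],"grip": 1},{"delta_pos": [0,0,0],"twist": [0,0,0],"grip": 1}]}}

```text
time_s: 25.15
eef_pos: [0.5472, 0.2709, 0.0871]
orientation: [-1.502, -0.564, 0.562]
force: [-0.4, -0.0, -1.3]
grip_width: 0.145
```

```bash
python3 -c "
from efit import *
plan([.6145,.193,.062],-48.7)
Rp,pp=potnow();e=Rp.as_euler('zyx',degrees=True)
cc=potc(pp[0],pp[1],e[0],pp[2])
q=(.6145,.193,np.radians(11.3))
hd=[(pose2d(*q,circ(.039,.201)),(0,0,255))]
for n,o in(('side',(285,120,80,80,10)),('top',(190,150,90,90,8))):
  c=viewer.capture(n); crop(c,'r16'+n,*o);ov(c,'o16'+n,*o,cc+hd)
  print(n,'head',fitc(c,.615,.19,.201,.038,.03),'bottom',fitc(c,pp[0],pp[1],pp[2],.03,.02,arc=(-150,-20)))
"
```

```text
t 25.25 pot [0.6142 0.1934 0.0639] yaw,pitch,roll [-48.81   0.22  -0.09] tcp [0.5468 0.2708 0.0867] F [-0.5 -0.4 -1.1] M [0.17 0.09 0.05] w 0.143 j [ 0.37  0.29  1.43 -0.01  1.43 -0.35]
tool target [0.5469 0.2702 0.0846] delta [-0.01  0.04 -0.01] twist [-0.01 -0.01 -0.03]
side head (array([0.6137, 0.1919, 0.038 ]), np.float32(-10.31)) bottom (array([0.6139, 0.1956, 0.0306]), np.float64(-11.07))
top head (array([0.6167, 0.1943, 0.0379]), np.float64(-12.99)) bottom (array([0.6168, 0.1913, 0.0294]), np.float64(-16.75))
```

View pics/o16side.png

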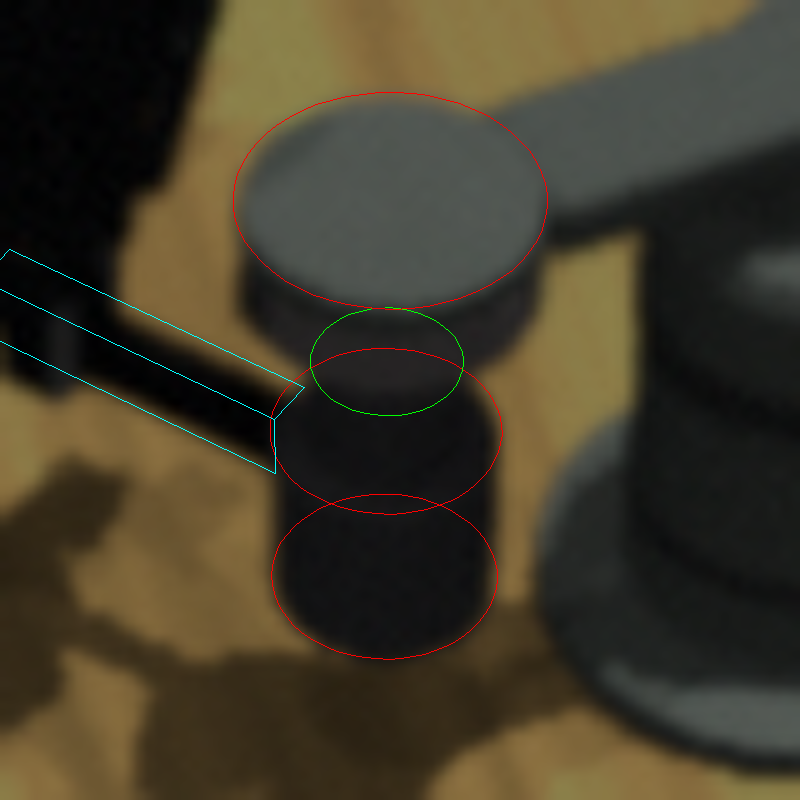

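View pics/o16top.png

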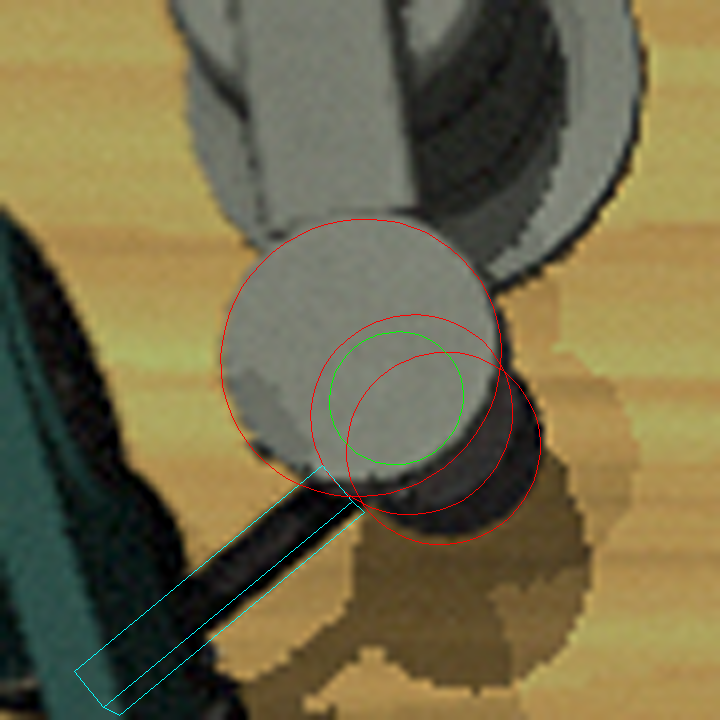

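View pics/r16side.png

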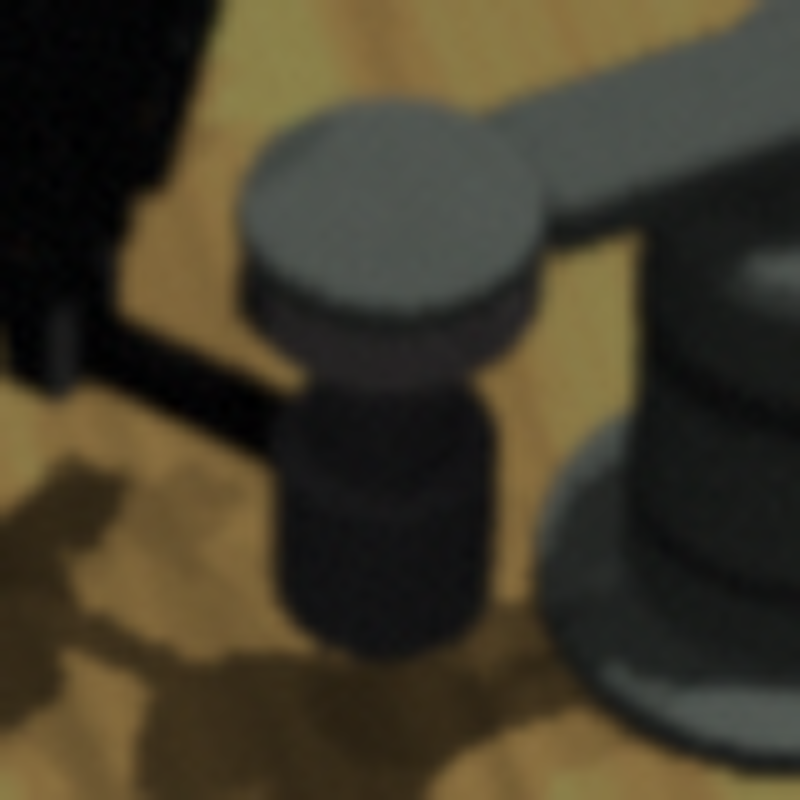

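```bash
python3 -c "
from efit import *
c=viewer.capture('side');t=viewer.capture('top')
Rp,pp=potnow();print(pp)
for r in (.036,.037,.038,.039): print(r,'low rim',fitc(c,.614,.192,.170,r,.004,arc=(190,345)),'top rim',fitc(c,.614,.192,.201,r,.004), 'toprim arc near',fitc(c,.614,.192,.201,r,.004,arc=(180,350)),'topcam low',fitc(t,.616,.192,.170,r,.004,arc=(-130,-20)))
g=cv2.resize(c['image'][120:200,285:365,::-1],None,fx=10,fy=10,interpolation=cv2.INTER_CUBIC)
g=cv2.LUT(g,np.array([min(255,int(255*(i/255)**.45)) for i in range(256)],np.uint8));cv2.imwrite('pics/g17.png',g)
g=cv2.resize(t['image'][160:230,200:270,::-1],None,fx=10,fy=10,interpolation=cv2.INTER_CUBIC)
g=cv2.LUT(g,np.array([min(255,int(255*(i/255)**.45)) for i in range(256)],np.uint8));cv2.imwrite('pics/g17t.png',g)
"
```

```text
[0.61457731 0.19332068 0.06387967]
0.036 low rim (array([0.6153, 0.1912, 0.0361]), np.float64(-11.4)) top rim (array([0.6139, 0.1917, 0.0361]), np.float64(-9.92)) toprim arc near (array([0.6147, 0.1894, 0.0359]), np.float64(-10.66)) topcam low (array([0.624 , 0.1971, 0.0361]), np.float64(-14.49))
0.037 low rim (array([0.6154, 0.1929, 0.0371]), np.float64(-11.47)) top rim (array([0.6138, 0.1919, 0.0371]), np.float64(-10.24)) toprim arc near (array([0.6148, 0.1911, 0.0371]), np.float32(-10.66)) topcam low (array([0.624 , 0.1982, 0.0371]), np.float32(-14.64))
0.038 low rim (array([0.6157, 0.1943, 0.0382]), np.float64(-11.54)) top rim (array([0.6137, 0.1919, 0.038 ]), np.float64(-10.33)) toprim arc near (array([0.6144, 0.1922, 0.0382]), np.float64(-10.67)) topcam low (array([0.624 , 0.1994, 0.0382]), np.float64(-14.75))
0.039 low rim (array([0.6156, 0.1958, 0.0391]), np.float32(-11.57)) top rim (array([0.6142, 0.1921, 0.0388]), np.float64(-10.25)) toprim arc near (array([0.614 , 0.1934, 0.0392]), np.float32(-10.72)) topcam low (array([0.6238, 0.2   , 0.0388]), np.float64(-14.8))
```

View pics/g17.png

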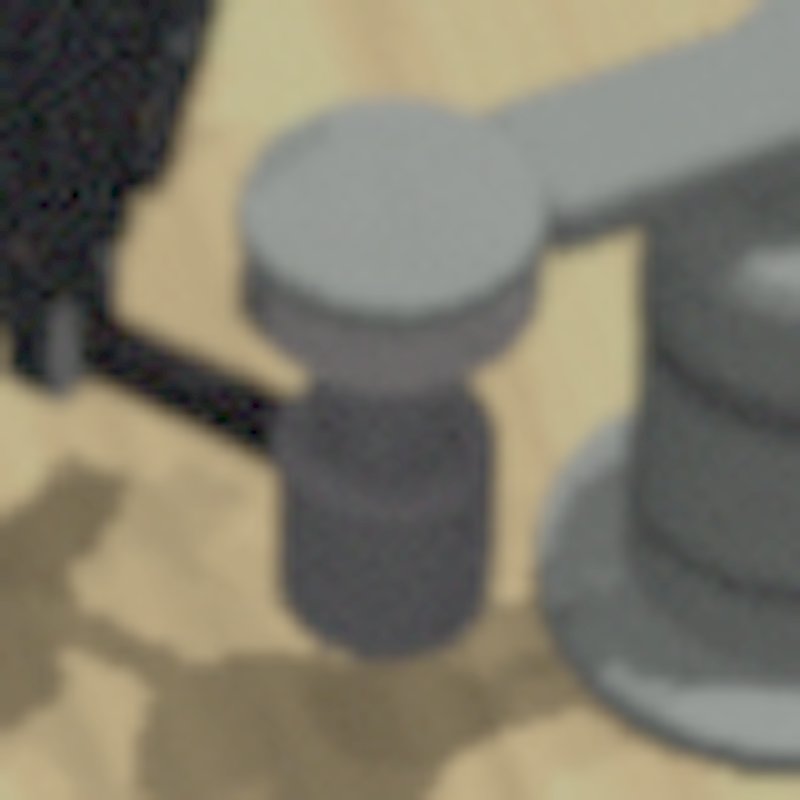

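View pics/g17t.png

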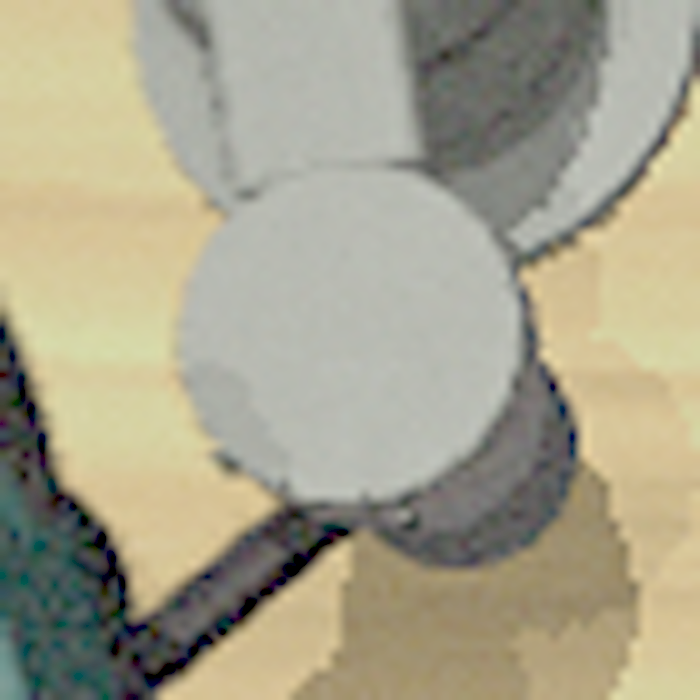

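>>> {"name": "step_arm", "arguments": {"commands": [{"delta_pos": [0,-0.2,0],"twist": [0,0,-0.03],"grip": 1},{"delta_pos": [0,-0.15,0],"twist": [0,0,0],"grip": 1},{"delta_pos": [0,0,0],"twist": [0,0,0],"grip": 1}]}}

```text
time_s: 25.85
eef_pos: [0.547, 0.2707, 0.1057]
orientation: [-1.5, -0.567, 0.559]
force: [-1.0, 0.2, -1.5]
grip_width: 0.147
```

```bash
python3 -c "
from efit import *
plan([.6145,.193,.107],-48.9)"
```

```text
t 25.95 pot [0.614  0.1933 0.0819] yaw,pitch,roll [-48.81   0.08   0.05] tcp [0.5466 0.2706 0.1047] F [ 1.1  0.3 -1. ] M [0.14 0.09 0.  ] w 0.142 j [ 0.37  0.27  1.41 -0.    1.46 -0.35]
tool target [0.5472 0.2704 0.1296] delta [ 0.01 -0.5  -0.01] twist [-0.01  0.01 -0.  ]
```

>>> {"name": "step_arm", "arguments": {"commands": [{"delta_pos": [0,-0.12,0],"twist": [0,0,0],"grip": 1},{"delta_pos": [0,-0.12,0],"twist": [0,0,0],"grip": 1},{"delta_pos": [0,0,0],"twist": [0,0,0],"grip": 1}]}}

```text
time_s: 26.25
eef_pos: [0.5463, 0.2705, 0.1172]
orientation: [-1.5, -0.565, 0.561]
force: [0.2, -0.2, -2.6]
grip_width: 0.146
```

```bash
python3 -c "
from efit import *
plan([.6145,.193,.107],-48.9)"
```

```text
t 26.35 pot [0.6132 0.193  0.0934] yaw,pitch,roll [-48.82   0.21   0.  ] tcp [0.5459 0.2703 0.1163] F [-0.5 -0.  -2.6] M [ 0.15  0.08 -0.06] w 0.143 j [ 0.37  0.26  1.4  -0.    1.48 -0.35]
tool target [0.5472 0.2704 0.1296] delta [ 0.02 -0.27 -0.02] twist [-0.02  0.01 -0.02]
```

>>> {"name": "step_arm", "arguments": {"commands": [{"delta_pos": [0.02,-0.1,-0.02],"twist": [-0.02,0,-0.02],"grip": 1},{"delta_pos": [0,-0.08,0],"twist": [0,0,0],"grip": 1},{"delta_pos": [0,0,0],"twist": [0,0,0],"grip": 1}]}}

```text
time_s: 26.65
eef_pos: [0.547, 0.2701, 0.1253]
orientation: [-1.502, -0.566, 0.56]
force: [-0.1, 0.1, -1.4]
grip_width: 0.147
```

```bash
python3 -c "
from efit import *
plan([.6145,.193,.107],-48.9)"
```

```text
t 26.75 pot [0.6142 0.1927 0.1021] yaw,pitch,roll [-48.82   0.08  -0.06] tcp [0.5468 0.27   0.1248] F [ 0.5 -0.1 -1.6] M [0.14 0.11 0.01] w 0.144 j [ 0.37  0.26  1.38 -0.01  1.49 -0.35]
tool target [0.5472 0.2704 0.1296] delta [ 0.01 -0.1   0.  ] twist [-0.    0.01 -0.01]
```

>>> {"name": "step_arm", "arguments": {"commands": [{"delta_pos": [0,-0.08,0],"twist": [0,0,0],"grip": 1},{"delta_pos": [0,-0.04,0],"twist": [0,0,0],"grip": 1},{"delta_pos": [0,0,0],"twist": [0,0,0],"grip": 1}]}}

```text
time_s: 27.05
eef_pos: [0.5465, 0.27, 0.1308]
orientation: [-1.502, -0.565, 0.562]
force: [-0.2, 0.4, -1.1]
grip_width: 0.142
```

```bash
python3 -c "
from efit import *
plan([.6145,.193,.107],-48.9)
c=viewer.capture('side');crop(c,'p18',285,120,80,80,8)"
```

```text
t 27.15 pot [0.6138 0.1926 0.1079] yaw,pitch,roll [-48.82   0.14  -0.08] tcp [0.5464 0.27   0.1306] F [ 0.7 -0.3 -1.1] M [ 0.1   0.12 -0.02] w 0.146 j [ 0.37  0.26  1.38 -0.01  1.51 -0.35]
tool target [0.5472 0.2704 0.1296] delta [ 0.02  0.02 -0.  ] twist [-0.    0.01 -0.02]
```

View pics/p18.png

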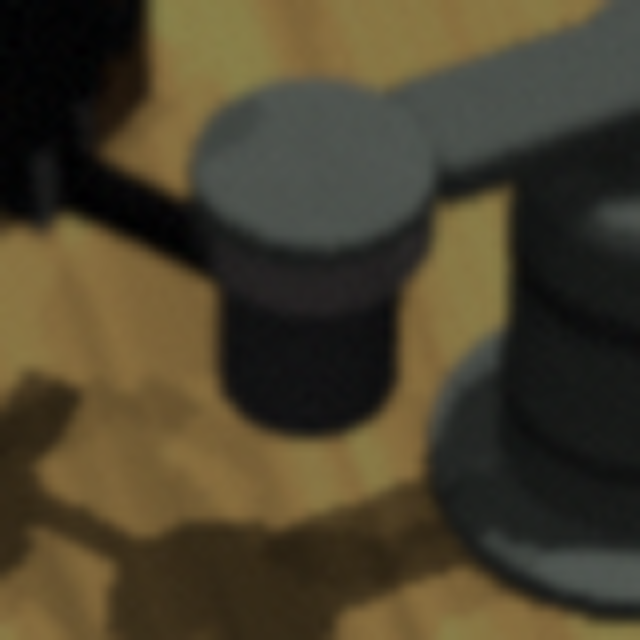

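>>> {"name": "step_arm", "arguments": {"commands": [{"delta_pos": [-0.142,0.01,-0.005],"twist": [0,-0.5,0],"grip": 1},{"delta_pos": [-0.142,0,-0.005],"twist": [0,-0.5,0],"grip": 1},{"delta_pos": [-0.142,0,-0.005],"twist": [0,-0.5,0],"grip": 1}]}}

```text
time_s: 27.5
eef_pos: [0.5316, 0.2543, 0.1293]
orientation: [-1.45, -0.732, 0.731]
force: [0.7, 0.5, -1.6]
grip_width: 0.145
```

```bash
python3 -c "
from efit import *
plan([.6145,.193,.107],-38);plan([.6145,.193,.107],-32)"
```

```text
t 27.6 pot [0.6136 0.1926 0.1065] yaw,pitch,roll [-36.56   0.25  -0.19] tcp [0.5314 0.2539 0.1293] F [ 0.4  0.7 -1.7] M [ 0.13  0.12 -0.01] w 0.14 j [ 0.35  0.21  1.43 -0.01  1.5  -0.58]
tool target [0.5337 0.2563 0.1296] delta [ 0.07 -0.01 -0.01] twist [-0.01  0.18 -0.04]
t 27.6 pot [0.6136 0.1926 0.1065] yaw,pitch,roll [-36.56   0.25  -0.19] tcp [0.5314 0.2539 0.1293] F [ 0.4  0.7 -1.7] M [ 0.13  0.12 -0.01] w 0.14 j [ 0.35  0.21  1.43 -0.01  1.5  -0.58]
tool target [0.5276 0.2475 0.1296] delta [-0.15 -0.01 -0.01] twist [-0.01 -0.57 -0.04]
```

>>> {"name": "step_arm", "arguments": {"commands": [{"delta_pos": [-0.142,-0.01,-0.005],"twist": [0,-0.5,-0.03],"grip": 1},{"delta_pos": [-0.142,0,-0.005],"twist": [0,-0.5,0],"grip": 1},{"delta_pos": [-0.142,0,-0.005],"twist": [0,-0.5,0],"grip": 1}]}}

```text
time_s: 27.9
eef_pos: [0.5209, 0.2361, 0.1296]
orientation: [-1.384, -0.895, 0.888]
force: [0.8, 0.0, -1.6]
grip_width: 0.143
```

```bash
python3 -c "
from efit import *
plan([.6145,.193,.107],-24)"
```

```text
t 28.0 pot [0.614  0.1929 0.1069] yaw,pitch,roll [-24.58   0.11  -0.06] tcp [0.5208 0.2357 0.1296] F [ 0.3  0.5 -1.5] M [ 0.05  0.12 -0.09] w 0.145 j [ 0.33  0.17  1.48 -0.    1.49 -0.81]
tool target [0.5208 0.2349 0.1296] delta [-0.02  0.   -0.01] twist [-0.01 -0.07 -0.01]
```

>>> {"name": "step_arm", "arguments": {"commands": [{"delta_pos": [-0.142,0,-0.005],"twist": [0,-0.5,0],"grip": 1},{"delta_pos": [-0.142,0,-0.005],"twist": [0,-0.5,0],"grip": 1},{"delta_pos": [-0.142,0,-0.005],"twist": [0,-0.5,0],"grip": 1},{"delta_pos": [-0.142,0,-0.005],"twist": [0,-0.5,0],"grip": 1}]}}

```text
time_s: 28.4
eef_pos: [0.5135, 0.21, 0.1295]
orientation: [-1.28, -1.103, 1.096]
force: [-0.0, -0.2, -2.7]
grip_width: 0.146
```

```bash
python3 -c "
from efit import *
plan([.6145,.193,.107],-8)"
```

```text
t 28.5 pot [0.615  0.1937 0.1069] yaw,pitch,roll [-8.75  0.05 -0.11] tcp [0.5136 0.2095 0.1295] F [-0.6 -0.4 -1.6] M [0.02 0.2  0.01] w 0.146 j [ 0.29  0.14  1.52 -0.    1.48 -1.13]
tool target [0.5129 0.2074 0.1296] delta [-0.04 -0.    0.01] twist [-0.   -0.09 -0.02]
```

>>> {"name": "step_arm", "arguments": {"commands": [{"delta_pos": [-0.15,0,0.0],"twist": [0,-0.5,0],"grip": 1},{"delta_pos": [-0.145,0,-0.0],"twist": [0,-0.5,0],"grip": 1},{"delta_pos": [-0.142,0,-0.005],"twist": [0,-0.5,0],"grip": 1}]}}

```text
time_s: 28.8
eef_pos: [0.5126, 0.1894, 0.1295]
orientation: [-1.186, -1.255, 1.246]
force: [0.5, -1.1, -2.1]
grip_width: 0.145
```

```bash
python3 -c "
from efit import *
plan([.6145,.193,.107],11)"
```

```text
t 28.9 pot [0.6152 0.1941 0.1069] yaw,pitch,roll [ 2.97 -0.   -0.13] tcp [0.5127 0.189  0.1295] F [-0.2 -0.5 -1.2] M [-0.05  0.17 -0.06] w 0.144 j [ 0.25  0.12  1.54 -0.    1.48 -1.37]
tool target [0.5137 0.1736 0.1296] delta [-0.31 -0.   -0.  ] twist [ 0.   -1.   -0.02]
```

>>> {"name": "step_arm", "arguments": {"commands": [{"delta_pos": [-0.12,0,0],"twist": [0,-0.38,0],"grip": 1},{"delta_pos": [-0.12,0,-0.005],"twist": [0,-0.38,0],"grip": 1},{"delta_pos": [0,0,0],"twist": [0,0,0],"grip": 1}]}}

```text
time_s: 29.2
eef_pos: [0.5145, 0.1786, 0.1295]
orientation: [-1.138, -1.326, 1.316]
force: [-0.1, -0.0, -1.4]
grip_width: 0.146
```

```bash
python3 -c "
from efit import *
plan([.6145,.193,.107],11)"
```

```text
t 29.3 pot [0.6158 0.1944 0.1069] yaw,pitch,roll [ 8.7  -0.03 -0.08] tcp [0.5143 0.179  0.1295] F [ 0.5  0.  -1.1] M [-0.05  0.16  0.  ] w 0.146 j [ 0.23  0.11  1.55  0.    1.48 -1.49]
tool target [0.5137 0.1736 0.1296] delta [-0.11 -0.    0.03] twist [ 0.   -0.29 -0.01]
```

>>> {"name": "step_arm", "arguments": {"commands": [{"delta_pos": [-0.09,0,0.01],"twist": [0,-0.25,0],"grip": 1},{"delta_pos": [-0.04,0,0],"twist": [0,-0.12,0],"grip": 1},{"delta_pos": [0,0,0],"twist": [0,0,0],"grip": 1}]}}

```text
time_s: 29.6
eef_pos: [0.5149, 0.174, 0.1295]
orientation: [-1.11, -1.363, 1.351]
force: [0.0, 0.7, -0.9]
grip_width: 0.146
```

```bash
python3 -c "
from efit import *
plan([.6145,.193,.107],12)"
```

```text
t 29.7 pot [0.6154 0.1944 0.1069] yaw,pitch,roll [11.53 -0.03 -0.04] tcp [0.5148 0.174  0.1294] F [ 0.1 -0.4 -2.1] M [ 0.03  0.13 -0.  ] w 0.142 j [ 0.22  0.11  1.55  0.    1.47 -1.55]
tool target [0.5141 0.1718 0.1296] delta [-0.04 -0.    0.02] twist [ 0.   -0.06 -0.01]
```

>>> {"name": "step_arm", "arguments": {"commands": [{"delta_pos": [-0.06,0,0],"twist": [0,-0.18,0],"grip": 1},{"delta_pos": [-0.03,0,0],"twist": [0,-0.1,0],"grip": 1},{"delta_pos": [0,0,0],"twist": [0,0,0],"grip": 1}]}}

```text
time_s: 30.0
eef_pos: [0.5158, 0.1698, 0.1295]
orientation: [-1.087, -1.392, 1.38]
force: [-0.3, 1.2, -1.9]
grip_width: 0.147
```

```bash
python3 -c "
from efit import *
plan([.6145,.193,.107],12)
c=viewer.capture('top');crop(c,'t19',190,150,90,90,8)"
```

```text
t 30.1 pot [0.6155 0.1942 0.1069] yaw,pitch,roll [13.84 -0.05 -0.03] tcp [0.5158 0.1698 0.1295] F [-0.6  0.4 -1.8] M [ 0.03  0.22 -0.21] w 0.139 j [ 0.21  0.11  1.55  0.    1.47 -1.6 ]
tool target [0.5141 0.1718 0.1296] delta [ 0.05 -0.    0.02] twist [ 0.    0.23 -0.  ]
```

View pics/t19.png

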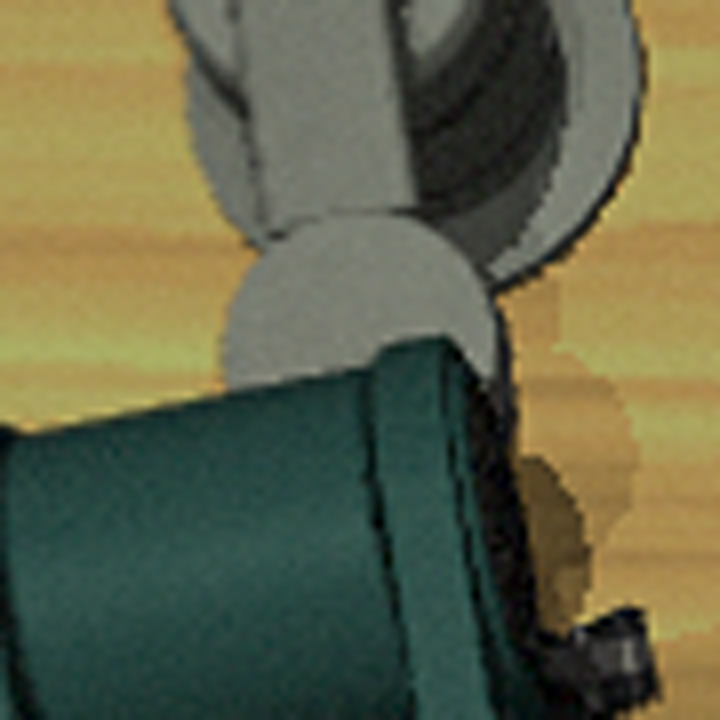

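>>> {"name": "step_arm", "arguments": {"commands": [{"delta_pos": [-0.05,0,0],"twist": [0,-0.12,0],"grip": 1},{"delta_pos": [0,0,0],"twist": [0,0,0],"grip": 1}]}}

```text
time_s: 30.35
eef_pos: [0.5162, 0.1685, 0.1295]
orientation: [-1.076, -1.406, 1.391]
force: [0.5, 2.0, -1.6]
grip_width: 0.143
```

```bash
python3 -c "
from efit import *
plan([.6145,.193,.107],12)"
```

```text
t 30.45 pot [0.6154 0.1947 0.1069] yaw,pitch,roll [14.85 -0.03  0.09] tcp [0.5162 0.1685 0.1295] F [ 0.4  2.2 -1.8] M [ 0.27  0.22 -0.4 ] w 0.142 j [ 0.21  0.11  1.55  0.    1.47 -1.62]
tool target [0.5141 0.1718 0.1296] delta [ 0.08 -0.    0.02] twist [0.01 0.36 0.01]
```

>>> {"name": "step_arm", "arguments": {"commands": [{"delta_pos": [0,0.05,0],"twist": [0,0,0],"grip": 1},{"delta_pos": [0,0.04,0],"twist": [0,0,0],"grip": 1},{"delta_pos": [0,0,0],"twist": [0,0,0],"grip": 1}]}}

```text
time_s: 30.75
eef_pos: [0.5169, 0.1688, 0.1275]
orientation: [-1.079, -1.408, 1.389]
force: [-4.2, 1.4, 1.7]
grip_width: 0.145
```

```bash
python3 -c "
from efit import *
plan([.6145,.193,.102],13)"
```

```text
t 30.85 pot [0.6162 0.1949 0.1051] yaw,pitch,roll [14.82 -0.23  0.14] tcp [0.5169 0.1687 0.1273] F [-4.   1.5  2.9] M [ 0.22  0.18 -0.48] w 0.147 j [ 0.21  0.11  1.56  0.    1.47 -1.62]
tool target [0.5145 0.1701 0.1246] delta [0.04 0.05 0.04] twist [0.03 0.23 0.01]
```

>>> {"name": "step_arm", "arguments": {"commands": [{"delta_pos": [0,0.05,0],"twist": [0,0,0],"grip": 1},{"delta_pos": [0,0,0],"twist": [0,0,0],"grip": 1}]}}

```text
time_s: 31.05
eef_pos: [0.5173, 0.1688, 0.1263]
orientation: [-1.08, -1.41, 1.387]
force: [-5.6, 0.0, 3.5]
grip_width: 0.143
```

```bash
python3 -c "
from efit import *
plan([.6145,.193,.102],13)"
```

```text
t 31.15 pot [0.6167 0.195  0.1044] yaw,pitch,roll [14.82 -0.36  0.16] tcp [0.5173 0.1688 0.1263] F [-6.1  0.3  3.6] M [ 0.23  0.17 -0.44] w 0.145 j [ 0.21  0.11  1.56  0.    1.46 -1.62]
tool target [0.5145 0.1701 0.1246] delta [0.04 0.03 0.05] twist [0.05 0.23 0.01]
```

>>> {"name": "step_arm", "arguments": {"commands": [{"delta_pos": [0,0,0.06],"twist": [0.04,0,0],"grip": 1},{"delta_pos": [0,0,0],"twist": [0,0,0],"grip": 1}]}}

```text
time_s: 31.35
eef_pos: [0.5169, 0.1686, 0.1275]
orientation: [-1.082, -1.411, 1.387]
force: [-3.1, 1.0, 0.0]
grip_width: 0.143
```

```bash
python3 -c "
from efit import *
plan([.6145,.193,.102],13)
c=viewer.capture('side');crop(c,'p20',285,120,80,80,8)"
```

```text
t 31.45 pot [0.6163 0.1947 0.1055] yaw,pitch,roll [14.81 -0.44  0.17] tcp [0.5169 0.1686 0.1273] F [-0.8  1.1  2.2] M [ 0.34 -0.21 -0.43] w 0.142 j [ 0.21  0.11  1.56  0.    1.46 -1.62]
tool target [0.5145 0.1701 0.1246] delta [0.04 0.05 0.04] twist [0.06 0.23 0.01]
```

View pics/p20.png

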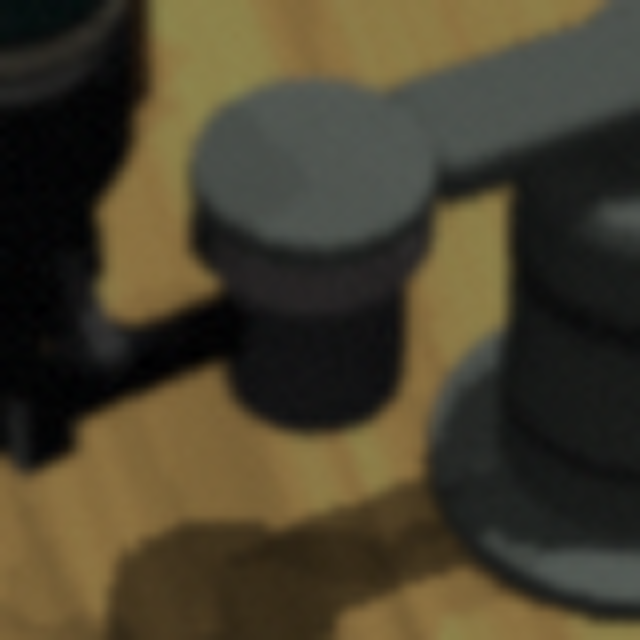

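>>> {"name": "step_arm", "arguments": {"commands": [{"delta_pos": [0,-0.04,0],"twist": [0.03,0,0],"grip": 1},{"delta_pos": [-0.05,0,0],"twist": [0,-0.12,0],"grip": 1},{"delta_pos": [-0.05,0,0],"twist": [0,-0.12,0],"grip": 1}]}}

```text
time_s: 31.8
eef_pos: [0.5171, 0.1665, 0.1282]
orientation: [-1.052, -1.433, 1.41]
force: [-2.3, 8.6, 1.1]
grip_width: 0.15
```

```bash
python3 -c "
from efit import *
plan([.6145,.193,.107],13)"
```

```text
t 31.9 pot [0.6154 0.1961 0.1058] yaw,pitch,roll [1.678e+01 1.000e-02 4.400e-01] tcp [0.5171 0.1665 0.1282] F [-2.5  7.9  1.3] M [ 0.94  0.07 -1.06] w 0.148 j [ 0.2   0.11  1.55  0.01  1.47 -1.66]
tool target [0.5145 0.1701 0.1296] delta [ 0.08 -0.03  0.03] twist [0.01 0.47 0.06]
```

>>> {"name": "step_arm", "arguments": {"commands": [{"delta_pos": [0.05,0,0.02],"twist": [0,0.2,0.03],"grip": 1},{"delta_pos": [0,0,0],"twist": [0,0,0],"grip": 1}]}}

```text
time_s: 32.1
eef_pos: [0.5166, 0.1683, 0.1283]
orientation: [-1.075, -1.412, 1.392]
force: [-0.4, 2.0, 0.2]
grip_width: 0.145
```

```bash
python3 -c "
from efit import *
plan([.6145,.193,.107],13)"
```

```text
t 32.2 pot [0.6158 0.195  0.1061] yaw,pitch,roll [15.15 -0.19  0.21] tcp [0.5166 0.1682 0.1283] F [-0.3  1.6  0.5] M [ 0.33 -0.2  -0.56] w 0.147 j [ 0.21  0.11  1.55  0.01  1.47 -1.63]
tool target [0.5145 0.1701 0.1296] delta [ 0.05 -0.03  0.03] twist [0.03 0.27 0.02]
```

>>> {"name": "step_arm", "arguments": {"commands": [{"delta_pos": [0,0.04,0.02],"twist": [0,0,0],"grip": 1},{"delta_pos": [0,0.04,0.02],"twist": [0.03,0,0],"grip": 1},{"delta_pos": [0,0,0],"twist": [0,0,0],"grip": 1}]}}

```text
time_s: 32.5
eef_pos: [0.5171, 0.1683, 0.1271]
orientation: [-1.075, -1.416, 1.39]
force: [-2.6, 1.8, 2.9]
grip_width: 0.143
```

```bash
python3 -c "
from efit import *
plan([.6145,.193,.102],13)"
```

```text
t 32.6 pot [0.6164 0.1952 0.1051] yaw,pitch,roll [15.2  -0.36  0.29] tcp [0.5172 0.1683 0.1269] F [-2.   1.4  4.2] M [ 0.35 -0.29 -0.58] w 0.146 j [ 0.21  0.11  1.56  0.01  1.46 -1.63]
tool target [0.5145 0.1701 0.1246] delta [0.05 0.05 0.04] twist [0.05 0.27 0.03]
```

```bash
python3 -c "
from efit import *
Rp,pp=potnow();e=Rp.as_euler('zyx',degrees=True)
c=viewer.capture('side')
for z in (.100,.102,.104,.106): print(z,fitc(c,pp[0],pp[1],z,.03,.01,arc=(-150,-20)))
ov(c,'o21',285,130,70,70,11,potc(pp[0]-.001,pp[1],e[0],pp[2]))
g=cv2.imread('pics/o21.png');cv2.imwrite('pics/o21.png',cv2.LUT(g,np.array([min(255,int(255*(i/255)**.5)) for i in range(256)],np.uint8)))"
```

```text
0.1 (array([0.618 , 0.2007, 0.0297]), np.float64(-16.37))
0.102 (array([0.6174, 0.1989, 0.0297]), np.float64(-16.37))
0.104 (array([0.6169, 0.1971, 0.0297]), np.float64(-16.37))
0.106 (array([0.6163, 0.1953, 0.0297]), np.float64(-16.37))
```

View pics/o21.png

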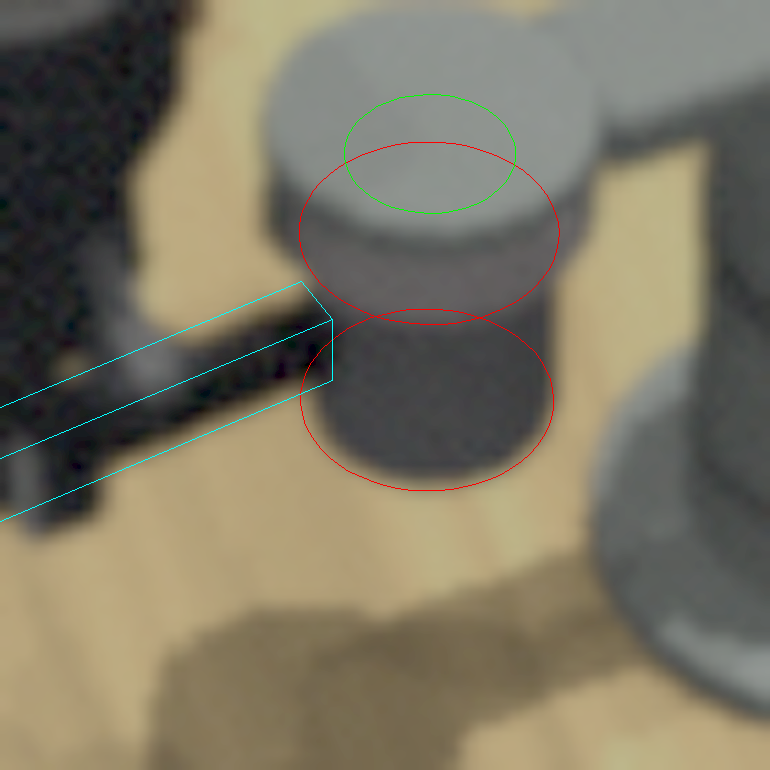

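>>> {"name": "step_arm", "arguments": {"commands": [{"delta_pos": [0,-0.02,0.08],"twist": [0.05,0.1,0.03],"grip": 1},{"delta_pos": [0,0,0.05],"twist": [0,0,0],"grip": 1},{"delta_pos": [0,0,0],"twist": [0,0,0],"grip": 1}]}}

```text
time_s: 33.05
eef_pos: [0.5167, 0.1687, 0.128]
orientation: [-1.091, -1.413, 1.379]
force: [2.1, 2.5, -1.3]
grip_width: 0.143
```

```bash
python3 -c "
from efit import *
plan([.6145,.193,.102],13)"
```

```text
t 33.15 pot [0.6164 0.1943 0.1069] yaw,pitch,roll [14.47 -0.86  0.22] tcp [0.5167 0.1687 0.1279] F [3.9 4.4 0.4] M [ 0.42 -0.42 -0.26] w 0.145 j [ 0.21  0.1   1.56  0.    1.46 -1.62]
tool target [0.5145 0.1701 0.1246] delta [0.04 0.07 0.04] twist [0.11 0.18 0.  ]
```

>>> {"name": "step_arm", "arguments": {"commands": [{"delta_pos": [0,-0.05,0.02],"twist": [0.11,0.1,0],"grip": 1},{"delta_pos": [0,-0.02,0],"twist": [0.05,0,0],"grip": 1},{"delta_pos": [0,0,0],"twist": [0,0,0],"grip": 1}]}}

```text
time_s: 33.45
eef_pos: [0.5157, 0.1691, 0.129]
orientation: [-1.08, -1.385, 1.385]
force: [1.5, 1.8, 2.9]
grip_width: 0.146
```

```bash
python3 -c "
from efit import *
plan([.6145,.193,.107],13)"
```

```text
t 33.55 pot [0.6151 0.1935 0.1058] yaw,pitch,roll [13.85  0.47 -0.07] tcp [0.5157 0.1691 0.1293] F [2.4 3.  2. ] M [ 0.33 -0.31 -0.05] w 0.145 j [ 0.21  0.11  1.54  0.    1.48 -1.6 ]
tool target [0.5145 0.1701 0.1296] delta [ 0.02 -0.01  0.02] twist [-0.06  0.11  0.01]
```

```bash
python3 -c "
from efit import *
Rp,pp=potnow()
c=viewer.capture('side');crop(c,'p22',285,120,80,80,8)
a=cv2.imread('pics/p18.png')
old=dict(c); im=c['image'].copy(); small=cv2.resize(a,(80,80),interpolation=cv2.INTER_AREA); im[120:200,285:365]=small[:,:,::-1]; old['image']=im
for nm,k in(('old',old),('new',c)):
  for z in (.102,.105,.108): print(nm,z,fitc(k,.615,.193,z,.03,.01,arc=(-150,-20)))
b=cv2.imread('pics/p22.png');L=np.array([min(255,int(255*(i/255)**.5)) for i in range(256)],np.uint8)
cv2.imwrite('pics/cmp.png',cv2.resize(cv2.LUT(np.hstack([a,b]),L),(800,400)))
c=viewer.capture('top');crop(c,'t22',190,150,90,90,8)"
```

```text
old 0.102 (array([0.6148, 0.1978, 0.0297]), np.float64(-16.14))
old 0.105 (array([0.614 , 0.1951, 0.0297]), np.float64(-16.13))
old 0.108 (array([0.6131, 0.1924, 0.0297]), np.float32(-16.13))
new 0.102 (array([0.6157, 0.1981, 0.0297]), np.float64(-16.43))
new 0.105 (array([0.6149, 0.1954, 0.0297]), np.float64(-16.43))
new 0.108 (array([0.614 , 0.1927, 0.0297]), np.float64(-16.42))
```

View pics/cmp.png

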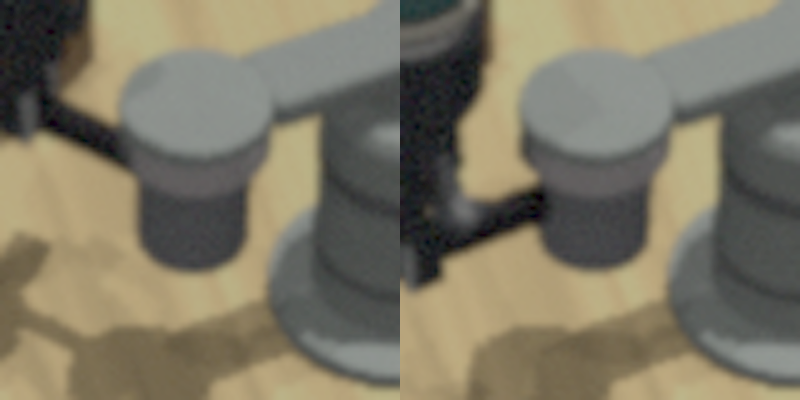

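>>> {"name": "step_arm", "arguments": {"commands": [{"delta_pos": [0.04,0,0.02],"twist": [-0.03,0.05,0],"grip": 1},{"delta_pos": [0,0,0],"twist": [0,0,0],"grip": 1}]}}

```text
time_s: 33.95
eef_pos: [0.5152, 0.17, 0.1292]
orientation: [-1.092, -1.384, 1.375]
force: [3.8, 2.2, -1.1]
grip_width: 0.146
```

```bash
python3 -c "
from efit import *
plan([.6145,.193,.107],13)"
```

```text
t 34.05 pot [0.615  0.1936 0.1064] yaw,pitch,roll [13.34  0.08 -0.06] tcp [0.5152 0.1701 0.1292] F [ 3.8  2.3 -0.3] M [ 0.24 -0.52 -0.15] w 0.145 j [ 0.21  0.11  1.55  0.    1.48 -1.59]
tool target [0.5145 0.1701 0.1296] delta [ 0.   -0.01  0.01] twist [-0.01  0.04 -0.  ]
```

>>> {"name": "step_arm", "arguments": {"commands": [{"delta_pos": [0.03,0,-0.04],"twist": [0,0.03,0],"grip": 1},{"delta_pos": [0,0,0],"twist": [0,0,0],"grip": 1}]}}

```text
time_s: 34.25
eef_pos: [0.5148, 0.1706, 0.1278]
orientation: [-1.091, -1.374, 1.376]
force: [3.9, -0.4, -0.4]
grip_width: 0.146
```

```bash
python3 -c "
from efit import *
plan([.6145,.193,.107],13)"
```

```text
t 34.35 pot [0.6147 0.1935 0.1044] yaw,pitch,roll [13.04  0.39 -0.24] tcp [0.5149 0.1706 0.1278] F [ 1.8 -0.2 -0.3] M [-0.07  0.   -0.12] w 0.142 j [ 0.22  0.11  1.55  0.    1.48 -1.58]
tool target [0.5145 0.1701 0.1296] delta [-0.01 -0.04  0.01] twist [-0.05  0.   -0.02]
```

>>> {"name": "step_arm", "arguments": {"commands": [{"delta_pos": [0,0.04,-0.02],"twist": [-0.04,0,-0.02],"grip": 1},{"delta_pos": [0,0,0],"twist": [0,0,0],"grip": 1}]}}

```text
time_s: 34.55
eef_pos: [0.5153, 0.1707, 0.1252]
orientation: [-1.092, -1.379, 1.372]
force: [1.7, 1.0, -0.7]
grip_width: 0.145
```

```bash
python3 -c "
from efit import *
plan([.6145,.193,.102],13)"
```

```text
t 34.65 pot [0.6152 0.1937 0.1024] yaw,pitch,roll [13.05  0.21 -0.03] tcp [0.5153 0.1707 0.1254] F [ 1.4  0.4 -1.2] M [-0.02 -0.08 -0.07] w 0.146 j [ 0.21  0.11  1.55  0.    1.47 -1.59]
tool target [0.5145 0.1701 0.1246] delta [-0.01  0.02  0.02] twist [-0.03  0.01  0.  ]
```

>>> {"name": "step_arm", "arguments": {"commands": [{"delta_pos": [0,0.03,0],"twist": [0,0,0],"grip": 1},{"delta_pos": [0,0.02,0],"twist": [0,0,0],"grip": 1},{"delta_pos": [0,0,0],"twist": [0,0,0],"grip": 1}]}}

```text
time_s: 34.95
eef_pos: [0.5155, 0.1708, 0.1247]
orientation: [-1.093, -1.381, 1.371]
force: [-0.4, -0.9, 0.1]
grip_width: 0.147
```

```bash
python3 -c "
from efit import *
plan([.6145,.193,.102],13)"
```

```text
t 35.05 pot [0.6156 0.1938 0.1017] yaw,pitch,roll [13.06  0.09 -0.02] tcp [0.5156 0.1708 0.1245] F [-0.2 -0.3  2.4] M [-0.04 -0.02 -0.07] w 0.145 j [ 0.21  0.11  1.56  0.    1.47 -1.59]
tool target [0.5145 0.1701 0.1246] delta [-0.01 -0.    0.03] twist [-0.01  0.01  0.  ]
```

>>> {"name": "step_arm", "arguments": {"commands": [{"delta_pos": [0.05,0,0],"twist": [0,0.15,0],"grip": 1},{"delta_pos": [0.03,0,0],"twist": [0,0.08,0],"grip": 1}]}}

```text
time_s: 35.25
eef_pos: [0.5149, 0.1745, 0.1246]
orientation: [-1.113, -1.355, 1.346]
force: [-0.2, 0.0, 1.0]
grip_width: 0.147
```

```bash
python3 -c "
from efit import *
plan([.6145,.193,.102],13)"
```

```text
t 35.35 pot [0.6156 0.1941 0.1018] yaw,pitch,roll [11.11  0.07 -0.04] tcp [0.5149 0.1745 0.1246] F [ 0.4 -0.5  1.1] M [-0.06 -0.14 -0.12] w 0.147 j [ 0.22  0.11  1.55  0.    1.47 -1.54]
tool target [0.5145 0.1701 0.1246] delta [-0.09 -0.    0.03] twist [-0.01 -0.24 -0.  ]
```

>>> {"name": "step_arm", "arguments": {"commands": [{"delta_pos": [0.05,0,0],"twist": [0,0.15,0],"grip": 1},{"delta_pos": [0.03,0,0],"twist": [0,0.08,0],"grip": 1}]}}

```text
time_s: 35.55
eef_pos: [0.5144, 0.1785, 0.1245]
orientation: [-1.131, -1.331, 1.322]
force: [1.2, -1.8, 1.3]
grip_width: 0.147
```

```bash
python3 -c "
from efit import *
plan([.6145,.193,.102],13)"
```

```text
t 35.65 pot [0.6156 0.1947 0.1018] yaw,pitch,roll [ 9.17  0.07 -0.04] tcp [0.5143 0.1785 0.1246] F [ 0.5 -0.3  1. ] M [-0.12 -0.14 -0.05] w 0.15 j [ 0.23  0.12  1.55  0.    1.47 -1.5 ]
tool target [0.5145 0.1701 0.1246] delta [-0.17 -0.    0.02] twist [-0.01 -0.48 -0.01]
```

>>> {"name": "step_arm", "arguments": {"commands": [{"delta_pos": [0.05,0,0],"twist": [0,0.15,0],"grip": 1},{"delta_pos": [0.03,0,0],"twist": [0,0.08,0],"grip": 1}]}}

```text
time_s: 35.85
eef_pos: [0.5138, 0.1821, 0.1245]
orientation: [-1.15, -1.306, 1.298]
force: [-0.1, -3.5, 1.7]
grip_width: 0.143
```

```bash
python3 -c "
from efit import *
plan([.6145,.193,.102],13)"
```

```text
t 35.95 pot [0.6155 0.1948 0.1018] yaw,pitch,roll [ 7.21  0.08 -0.09] tcp [0.5137 0.1821 0.1245] F [ 0.  -1.5  1. ] M [-0.29 -0.13 -0.2 ] w 0.143 j [ 0.24  0.12  1.55  0.    1.47 -1.46]
tool target [0.5145 0.1701 0.1246] delta [-0.24 -0.    0.02] twist [-0.01 -0.72 -0.01]
```

>>> {"name": "step_arm", "arguments": {"commands": [{"delta_pos": [-0.08,0,0],"twist": [0,-0.22,0],"grip": 1},{"delta_pos": [-0.08,0,0],"twist": [0,-0.22,0],"grip": 1},{"delta_pos": [-0.05,0,0],"twist": [0,-0.16,0],"grip": 1},{"delta_pos": [0,0,0],"twist": [0,0,0],"grip": 1}]}}

```text
time_s: 36.35
eef_pos: [0.5151, 0.1734, 0.1245]
orientation: [-1.099, -1.373, 1.36]
force: [0.1, -1.9, 1.2]
grip_width: 0.144
```

```bash
python3 -c "
from efit import *
plan([.6155,.194,.102],13)"
```

```text
t 36.45 pot [0.6154 0.1951 0.1018] yaw,pitch,roll [12.28  0.07  0.08] tcp [0.5151 0.1734 0.1245] F [-0.1 -0.7  1. ] M [-0.1  -0.17 -0.15] w 0.143 j [ 0.22  0.11  1.56  0.    1.47 -1.57]
tool target [0.5155 0.1711 0.1246] delta [-0.05 -0.    0.  ] twist [-0.01 -0.09  0.01]
```

Push lightly on to the stop while low, then settle.

>>> {"name": "step_arm", "arguments": {"commands": [{"delta_pos": [-0.05,0,0],"twist": [0,-0.09,0],"grip": 1},{"delta_pos": [-0.03,0,0],"twist": [0,-0.06,0],"grip": 1},{"delta_pos": [0,0,0],"twist": [0,0,0],"grip": 1}]}}

```text
time_s: 36.75
eef_pos: [0.5158, 0.1706, 0.1245]
orientation: [-1.085, -1.39, 1.374]
force: [0.2, -0.2, 0.8]
grip_width: 0.143
```

```bash
python3 -c "
from efit import *
plan([.6155,.194,.102],13)
c=viewer.capture('top');crop(c,'t23',190,150,90,90,8)
c=viewer.capture('side');crop(c,'p23',265,110,100,100,7)"
```

```text
t 36.85 pot [0.6155 0.1946 0.1018] yaw,pitch,roll [13.58  0.08  0.21] tcp [0.5158 0.1706 0.1245] F [0.2 0.7 2. ] M [ 0.07 -0.14 -0.15] w 0.143 j [ 0.21  0.11  1.56  0.01  1.47 -1.6 ]
tool target [0.5155 0.1711 0.1246] delta [ 0.01 -0.    0.  ] twist [-0.    0.07  0.03]
```

View pics/p23.png

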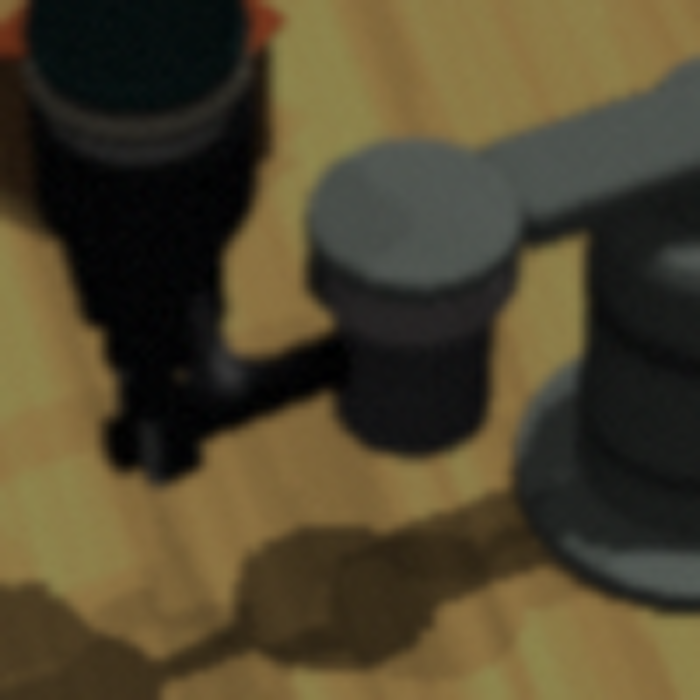

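>>> {"name": "step_arm", "arguments": {"commands": [{"delta_pos": [0,0,0],"twist": [0,0,0],"grip": -1},{"delta_pos": [0,0,0],"twist": [0,0,0],"grip": -1},{"delta_pos": [0,0,0],"twist": [0,0,0],"grip": -1},{"delta_pos": [0,0,0],"twist": [0,0,0],"grip": -1},{"delta_pos": [0,0,0],"twist": [0,0,0],"grip": -1},{"delta_pos": [0,0,0],"twist": [0,0,0],"grip": -1}]}}

```text
time_s: 37.55
eef_pos: [0.5143, 0.1701, 0.1227]
orientation: [-1.083, -1.386, 1.378]
force: [-0.1, -0.2, 0.2]
grip_width: 1.001
```

>>> {"name": "step_arm", "arguments": {"commands": [{"delta_pos": [0,-0.2,0.2],"twist": [0,0,0],"grip": -1},{"delta_pos": [0,-0.3,0.3],"twist": [0,0,0],"grip": -1},{"delta_pos": [0,-0.4,0.3],"twist": [0,0,0],"grip": -1},{"delta_pos": [0,-0.4,0.4],"twist": [0,0,0],"grip": -1},{"delta_pos": [0,-0.4,0.5],"twist": [0,0,0],"grip": -1},{"delta_pos": [0,-0.2,0.6],"twist": [0,0,0],"grip": -1},{"delta_pos": [0,0,0.6],"twist": [0,0,0],"grip": -1},{"delta_pos": [0,0,0.4],"twist": [0,0,0],"grip": -1},{"delta_pos": [0,0,0],"twist": [0,0,0],"grip": -1}]}}

```text
time_s: 38.45
eef_pos: [0.3442, 0.1281, 0.2275]
orientation: [-1.086, -1.39, 1.376]
force: [0.2, 0.1, -0.2]
grip_width: 1.001
```

```bash
python3 -c "
from efit import *
plan([.6155,.194,.102],13)
c=viewer.capture('top');crop(c,'t24',190,150,90,90,8)
c=viewer.capture('side')
ov(c,'o24',265,110,100,100,7,potc(.615,.1945,12,.102))
crop(c,'p24',265,110,100,100,7)
print(fitc(c,.615,.194,.102,.03,.01,arc=(-150,-20)))"
```

```text
t 38.55 pot [0.4457 0.1525 0.2045] yaw,pitch,roll [13.66  0.04  0.14] tcp [0.346  0.1284 0.2271] F [-0.1  0.   0.5] M [ 0.03 -0.02  0.01] w 1.001 j [ 0.2  -0.33  1.75  0.01  1.71 -1.61]
tool target [0.5155 0.1711 0.1246] delta [ 0.02  2.07 -3.48] twist [-0.    0.08  0.02]
(array([0.6148, 0.1947, 0.0297]), np.float64(-16.33))
```

View pics/o24.png

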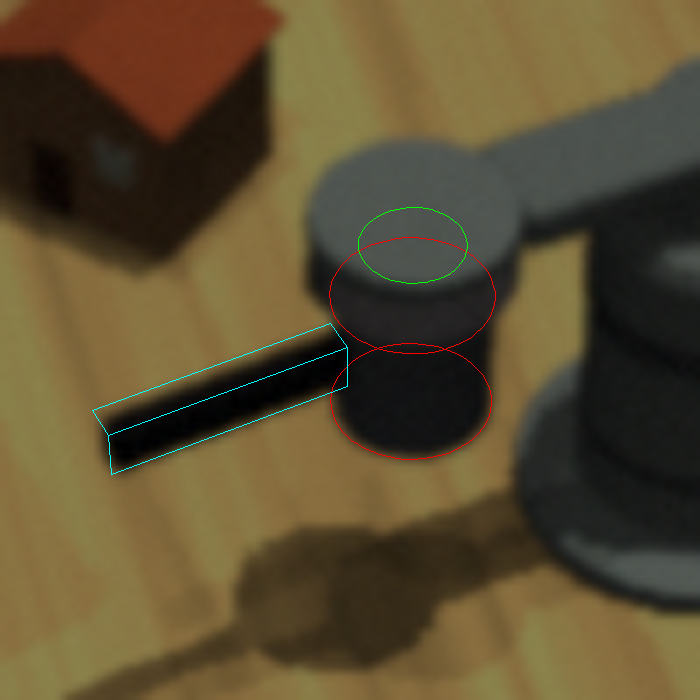

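View pics/t24.png

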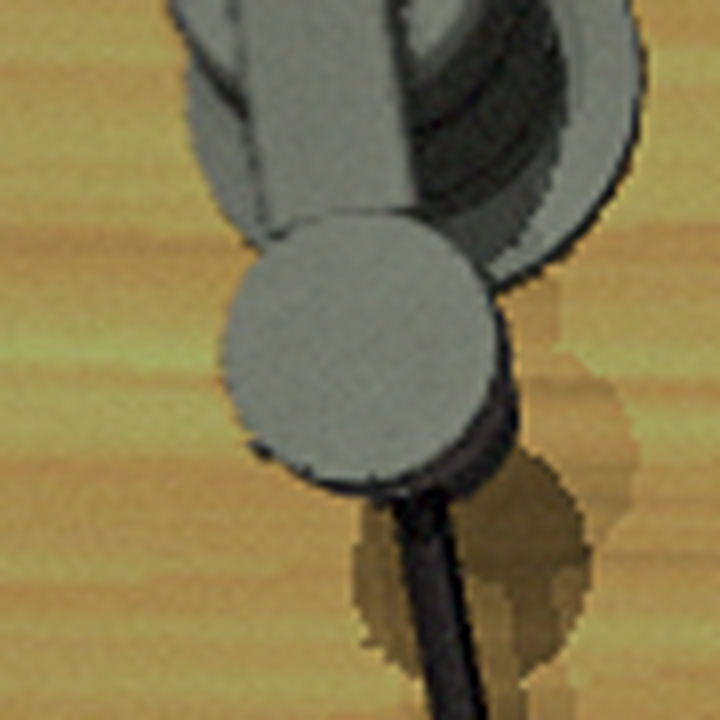

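```bash
python3 -c "
from h import *
c=viewer.capture('top');cv2.imwrite('pics/t25.png',c['image'][:,:,::-1])
a=cv2.imread('pics/top0.png').astype(int);b=cv2.imread('pics/t25.png').astype(int)
d=(np.abs(a-b).max(2)>40).astype(np.uint8)*255;cv2.imwrite('pics/d25.png',np.hstack([cv2.resize(b.astype(np.uint8),(400,300)),cv2.cvtColor(cv2.resize(d,(400,300)),cv2.COLOR_GRAY2BGR)]))
"
```

```text
(no output)
```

View pics/d25.png

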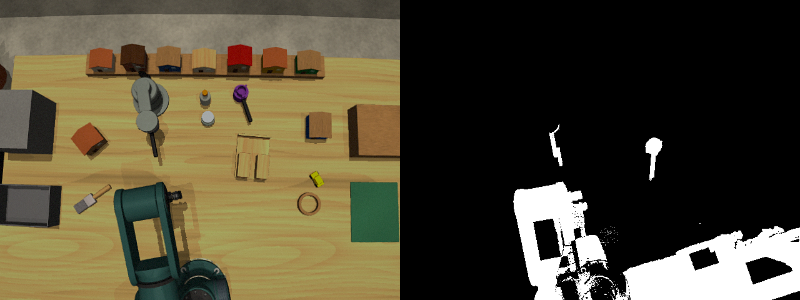

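Only the pot and the arm differ from the first picture; nothing else has moved. Handing in.

```bash
python3 -c "
from cell import bot,sense
print(bot.close_job(), sense()['time_s'])"
```

```text
the job is handed in; nothing more can be done
the job is handed in; nothing more can be done
```

The dust pot is back in the collector's mount, locked and let go of, and the job was handed in at about 39 s of the 72 s allowed.

**What I did:**
- I took the pot by its body out of the rest, stood it on the bare bench and let go.
- I then took it by the handle and raised it into the mount at the single fin; no contact force showed.
- I turned it about 60° counter-clockwise to a firm stop, let it down and released it.

**Detours:**
- **Extra set-down:** the first handle grip would have run the last joint out of its range. I set the pot down on the bench again and re-gripped it half a turn round.
- **First lowering stuck:** the pot hung about 2–3 mm high because I was still pressing it against the stop. Easing that off let it drop.

**Last checks:**
- **Height:** the arm put the underside at 101.8 mm at release (target 102), with the support force rising. The side picture after release agrees.
- **Ridges:** with the pot down, it turned freely clockwise for about 5–6°, then met resistance where the ridges should be. I turned it back to about the stop before letting go.
- **Bystanders:** comparing the first and last top pictures, only the pot and the arm had changed, apart from the part of the view the arm covers.

**Disagreement:** the arm read the final yaw as about 13.5°, while the fins put the collector at 10.5–11° and the side picture fits the handle at about 12°. The grip slipped a little on the handle at the stop, which may explain part of it. In the last top picture the handle comes out under the pair of fins.

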